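# Release the watchtower from the ratchet bar clamp

### The arm

A 6-joint arm with a two-finger parallel gripper is mounted at the origin on the work surface. World frame = base frame: x ahead of the robot, y to its left, z up, the work surface at z = 0. Lengths are in m, angles in rad, forces in N, time in s.
With the tool pointing down it reaches from about 0.25 to 0.775 m from the base axis. Payload 4 kg.
Tool frame: the origin (TCP) lies on the centre line of the jaws, within the pads' length; the fingertips stand 17 mm ahead of it and the grasp point (between the pads) lies 2 mm behind it; z points along the fingers, y is the line along which they close (so a half turn about z gives the same grasp; the last joint's range is limited). The gripper opens to 94 mm and grips with 3 to 60 N. Pads are 16 mm wide; open, the fingers measure 119 mm over their backs; the gripper's body (75 mm by 177 mm) begins 78 mm behind the grasp point.
Start: joints at [-1.26, 0.087, 1.371, -0, 1.684, -0.103], TCP at [0.221, -0.504, 0.192] pointing down, gripper open.
Joint ranges: [-3.1, 3.1], [-0.76, 2.03], [0.27, 2.55], [-1.08, 4.22], [0.17, 2.65], [-2.57, 2.57]. Speed limits (rad/s): [2.79, 2.79, 3.14, 3.14, 3.14, 3.14].

### API

Orientations are given as [roll, pitch, yaw] about the fixed x, y, z axes, in that order (R = Rz(yaw) Ry(pitch) Rx(roll)).
In Python, from bench import robot gives the robot as it stands.
- The arm moves only by the tool servo_tool, never from a script. Its argument "plan" is a list of rows, each a list of 7 numbers: the shift along the tool's x, y, z normalised to -1 to 1, where 1 is 0.1 m, then the turn, a rotation vector about the tool's x, y, z normalised to -1 to 1, where 1 is pi/2 rad, then the finger opening in mm, from 0 to 94. In form: [[x, y, z, ax, ay, az, gripper], ...]. A call has 1 to 12 rows; each row is the pose to reach, as a shift and turn from the pose commanded when the call began, along the tool's axes at that moment; what a row does not reach only later rows make up. A row lasts 1/12 s, in which the tool goes at most 41.7 mm and 7.16 degrees, less where a joint would pass 70% of its speed; a pose out of reach is approached as far as the arm can. A call with a number of a shift or a turn outside -1 to 1 is refused whole. A call with a gripper value outside its range is refused whole. The fingers move at their own pace and stop on an object; the grip force is fixed at half the most. Time passes only in rows, so rows that repeat a pose let the fingers close. It gives the time, the measured TCP pose, the force, the opening and the grip force at its end, in the units of the state.
- robot.get_obs(): the state, without advancing time (a new reading comes with each control period).
- robot.snapshot(name): name is "side" or "top" or "wrist"; returns the picture (400x640x3 uint8, red, green, blue); there is no depth.
- robot.camera_params(name): a dict with "camera_matrix" (3x3 intrinsics, pixels), "rvec" (rotation vector, rad) and "tvec" (3), from world to camera coordinates, as OpenCV has them; the wrist camera has in their place "tool_from_camera" (4x4, takes a point from camera to tool coordinates, whose origin is the TCP and whose axes are the flange's). Camera axes: x right, y down, z forward; pixel columns grow to the right and rows downward; lengths in m; the calibration is good to about 2 mm. A picture is of the moment at which its call begins: read the wrist's pose just before it. camera_params takes no time and is no camera call.
- robot.close_job(): hands the job in; it is judged then, once.
Trained networks look in the newest picture that a camera, given by its name, has taken for a name from the list of things; names that differ only in an ending like _2 or _b are one class to them, and where a whole thing is asked for, a point or a joint stands for the part that bears it (a point fixed in the world has none). Each returns a list of dicts, best first, with "conf" (0 to 1); they miss things now and then, are a little off and sometimes report something else, mostly with a low value. They report only what shows in the picture. A call takes as long as a camera call. They do not tell look-alikes from the thing itself.
- robot.find_in(thing, camera): "extent" ([centre column, centre row, width, height] in pixels, round what is visible of it).
The state is a dict: "time": time; "joint_positions": joint angles; "qvel": joint speeds; "joint_torque": joint torques, N m; "tool_pos": TCP position; "ee_rot": TCP orientation; "wrist_force": force on the tool from outside, world axes, zero at the start; "wrist_torque": the same for the moment, N m; "width": finger opening in m; "finger_force": force on a finger pad.
Only numpy, scipy, OpenCV 4.12 (cv2) and the standard library are available. Lean on these libraries where they do the work, as an engineer would, in place of code of your own. Each camera call takes 0.05 s, during which the arm holds its last target. There are 200 camera calls.

### The job

The glued blue watchtower is ready to come out of the sloping bar clamp. Swing the red pawl lever well up so that it stays clear of the teeth, draw the toothed bar right out by its orange handle, and stand it nose down in the tall wooden box, lowering it in your grip right down to the floor of the box and leaving it nearly upright against one of the box's two narrow end walls. Then lift the watchtower out of the clamp and set it down (do not drop it) upright on the middle of the green swamp tile; leave the pawl up and the other things where they are.

Things in the scene. Friction and masses are not known exactly. Their poses are not given: they have to be found in the camera images.
- clamp: Plywood and steel bar clamp fixed to the table. Its 70 mm wide bed rises at 30 deg along own +x; own y is level across the bed, z is vertical. Origin on the table; the bed's surface is 80 mm above it. At the low end is an anvil 50 mm wide, 46 mm tall; the tower stands on the bed against it, so leans 30 deg to own -x, its base between 8 mm lips. The bed ends at own x = 48 mm under the bar.
- pawl (a joint): Angle (rad) of the red pawl on its stiff hinge. 0 to 0.06: its tooth is down between the bar's teeth and the bar is locked against withdrawal. Grows as the lever swings up and back towards the bar's handle, to a stop at 1.1. The teeth are clear above 0.3; above 0.5 counts as well up. It stays where it is left; about 2 N at the lever's end moves it.
- pawl_grip (a point): Centre of the red lever's paddle, 30 mm long (pointing away from the hinge) by 14 mm wide along clamp y by 12 mm thick; 64 mm from the hinge. With the pawl down it lies 50 mm down-slope of the hinge and 40 mm further from the bed (measured square to the slope). Moves with the pawl.
- pawl_hinge (a point): Point on the pawl's hinge axis (along clamp y), midway across the clamp, 38 mm above the bed square to the slope. Below it the bar lies in a channel 22 mm wide, closed on top by a fixed bridge: it leaves only by sliding up the slope (clamp +x raised by 30 deg). After 108 mm its nose is out of the channel. The parts here are within 16 mm of the middle.
- bar_handle (a point): Centre of the orange handle block of the toothed steel bar: 50 mm long (own x), 22 wide (own y), 26 thick (own z). Own x points from nose to handle, own z to the toothed side; in the clamp x runs up the slope. The bar is 190 mm long, 0.2 to 0.33 kg; its end lies 25 mm along +x from here. The steel part (140 mm) is 16 wide, 10 thick, with 7 mm teeth on its +z side.
- bar_nose (a point): Middle of the free nose end of the same bar (5 mm from its flat underside, teeth not counted), 165 mm along own -x and 4 mm along own -z from the handle's centre. Axes as bar_handle.
- tower_center (a point): Centre (half-way up) of the blue plastic watchtower: 90 mm tall, shaft 40 x 40 mm up to 55 mm, then a platform 44 x 44 mm with battlements; about 0.12 kg. Own z points from base to top; in the clamp own y runs across the clamp.
- tall_box: Open-topped wooden dovetailed box, fixed: outside 112 (own x) x 68 (own y) x 121 mm tall, walls and floor 8 mm, inside 96 x 52 mm. Origin: centre of its underside on the table. Its two narrow end walls are at own +x and -x.
- tile_top (a point): Centre of the flat top of the green resin swamp tile, a loose hexagon 104 mm across its corners and 14 mm thick, about 0.35 kg, lying on the table; a few thin reeds near its edge are only for looks.
- jar: Bystander: glass jar with twist cap, 66 mm wide, 95 mm tall; origin at centre of underside.
- rook: Bystander: white plastic rook, 42 mm wide, 73 mm tall; origin at centre of underside.
- paint_red: Bystander: paint pot with red cap, 38 mm wide, 60 mm tall; origin at centre of underside.
- paint_yellow: Bystander: paint pot with yellow cap, 38 mm wide, 60 mm tall; origin at centre of underside.
- hobby_clamp: Bystander: stainless hobby clamp lying flat, 110 x 80 mm, 18 mm high; origin at centre of underside.
- rock_tile: Bystander: brown hexagonal tile, 84 mm across, 12 mm thick; origin at centre of underside.
Things that resemble listed ones, but are neither listed nor needed, are in the scene too. Of the things that look like the part that bears bar_handle, the smaller one is meant. There is more than one size of the clamp; the job needs the larger.

How it is judged:
On the way, in this order (a step that is already met when the one before it is completed fails the run):
1. the pawl is lifted well up (joint above 0.5) while the bar is still in the clamp (value of joint pawl above 0.5 rad and x of bar_nose in the frame of clamp below 0 m), for 0.1 s.
2. the bar's nose is drawn out past the bridge with the pawl up (value of joint pawl above 0.5 rad and x of bar_nose in the frame of clamp above 0.04 m), for 0.05 s.
3. the bar's nose is within 30 mm of the underside of the box, inside it, while the gripper still holds the bar, tilted under 34 deg (x of bar_nose in the frame of tall_box between -0.05 and 0.05 m and y of bar_nose in the frame of tall_box between -0.028 and 0.028 m and z of bar_nose in the frame of tall_box below 0.03 m and contact force between the fingers and bar above 0.5 N and angle between bar_nose's own x axis and vertical below 0.6 rad), for 0.1 s.
4. the bar is let go and stands in the box within 20 deg of upright (x of bar_nose in the frame of tall_box between -0.05 and 0.05 m and y of bar_nose in the frame of tall_box between -0.028 and 0.028 m and z of bar_nose in the frame of tall_box below 0.03 m and angle between bar_nose's own x axis and vertical below 0.35 rad and contact force between the fingers and bar below 0.1 N), for 0.2 s.
5. the tower is upright on the middle of the tile while still held (horizontal distance between tower_center and tile_top below 0.02 m and z of tower_center in the frame of tile_top between 0.04 and 0.052 m and angle between tower_center's own z axis and vertical below 0.12 rad and contact force between the fingers and tower above 0.3 N), for 0.1 s.
At the end, for the whole second after the job is handed in: Pawl still up (above 0.5 rad); bar inside the tall box, nose down (nose at most 30 mm above the table), within 20 deg of upright; tower standing on the swamp tile, its axis within 20 mm of the tile's centre and within 7 deg of upright; bar and tower released and at rest (value of joint pawl above 0.5 rad and x of bar_nose in the frame of tall_box between -0.05 and 0.05 m and y of bar_nose in the frame of tall_box between -0.028 and 0.028 m and z of bar_nose in the frame of tall_box below 0.03 m and angle between bar_nose's own x axis and vertical below 0.35 rad and horizontal distance between tower_center and tile_top below 0.02 m and z of tower_center in the frame of tile_top between 0.04 and 0.052 m and angle between tower_center's own z axis and vertical below 0.12 rad and linear speed of each of tower, bar below 0.02 m/s); the robot touches nothing.
It fails at once if a bystander (jar, rook, paint pots, hobby clamp, rock tile) is moved more than 30 mm (distance of any of jar, rook, paint_red, paint_yellow, hobby_clamp, rock_tile from where it was at the start of the episode above 0.03 m).
It also fails if it takes over 61 s, if anything falls off the work surface, if the arm or the gripper's body presses on something with over 40 N, if the wrist force passes 120 N, or if a joint passes its speed limit or range.

## Working session

There is one attempt and no reset: what is moved stays moved. The work goes in short steps, Python scripts to look and compute and a tool call to move; the robot and the scene stay as the last step left them, time stands still between calls to the robot, and variables do not carry over. Pictures are saved under pics/ and viewed, at most 10 in all, crops included, and the job is handed in when it is done.

Besides the shell and the picture viewer there is one more tool, called after "Emit:" as name(argument=value, ...), one argument or row to a line, values as JSON. servo_tool: Moves the arm, as the interface text tells. Scaled input: -1 to 1 covers 0.1 m each way for a shift and pi/2 rad each way for a turn. Its arguments: {"type":"object","properties":{"plan":{"type":"array","items":{"type":"array","items":{"type":"number"}}}},"required":["plan"]}

```bash
ls; mkdir -p pics; python3 - <<'E'
from bench import robot
import cv2,json
for c in("side","top"):
    im=robot.snapshot(c); cv2.imwrite(f"pics/{c}0.png",im[:,:,::-1])
    print(c,robot.camera_params(c))
    for t in ["clamp","pawl_grip","bar_handle","tower_center","tall_box","tile_top","jar","rook","hobby_clamp","rock_tile","paint_red"]:
        print(t,[([round(v) for v in d["extent"]],round(d["conf"],2)) for d in robot.find_in(t,c)])
print(robot.camera_params("wrist"),robot.get_obs())
E
```

```text
pics
side {'camera_matrix': array([[460.49037361,   0.        , 321.10388218],
       [  0.        , 460.49037361, 209.17075747],
       [  0.        ,   0.        ,   1.        ]]), 'rvec': array([ 0.70619763, -2.66390548,  1.06847226]), 'tvec': array([0.45650743, 0.27719828, 1.051932  ])}
clamp [([345, 125, 24, 52], 0.98), ([314, 203, 52, 77], 0.84)]
pawl_grip [([350, 105, 0, 6], 0.54), ([317, 179, 19, 25], 0.52)]
bar_handle [([338, 376, 25, 49], 0.73), ([308, 203, 32, 22], 0.65), ([327, 178, 26, 33], 0.46)]
tower_center [([328, 176, 22, 35], 0.88)]
tall_box [([224, 322, 59, 56], 0.85)]
tile_top [([358, 240, 34, 31], 0.74)]
jar [([394, 161, 21, 31], 0.71), ([314, 203, 52, 76], 0.7), ([305, 202, 31, 21], 0.36), ([320, 147, 16, 22], 0.35)]
rook [([321, 147, 16, 26], 0.83)]
hobby_clamp [([191, 261, 74, 43], 0.86)]
rock_tile [([424, 197, 28, 21], 0.72), ([308, 203, 29, 20], 0.29)]
paint_red [([236, 204, 15, 22], 0.58)]
top {'camera_matrix': array([[385.37773856,   0.        , 327.73622755],
       [  0.        , 385.37773856, 202.70397742],
       [  0.        ,   0.        ,   1.     
[... 1251 characters left out ...]
000e+00]])} {'time': 1.2, 'joint_positions': array([-1.26008123e+00,  8.71607318e-02,  1.37070815e+00, -2.33839690e-05,
        1.68361177e+00, -1.03085752e-01]), 'qvel': array([-0.00031959,  0.00022823, -0.00037671, -0.00178496, -0.00029819,
       -0.00051627]), 'joint_torque': array([ 2.35354482e-04, -3.40049171e+01, -3.02602422e+01,  7.18216924e-02,
        2.37910036e-02,  1.91076978e-06]), 'tool_pos': array([ 0.2211489 , -0.50359093,  0.19222322]), 'ee_rot': array([3.14148365e+00, 3.46362246e-05, 4.13798216e-01]), 'wrist_force': array([0.21198745, 0.4696613 , 0.00628279]), 'wrist_torque': array([ 0.03619837, -0.01160046,  0.02830156]), 'finger_force': 0.0, 'width': 0.09425641397015053}
```

View pics/side0.png

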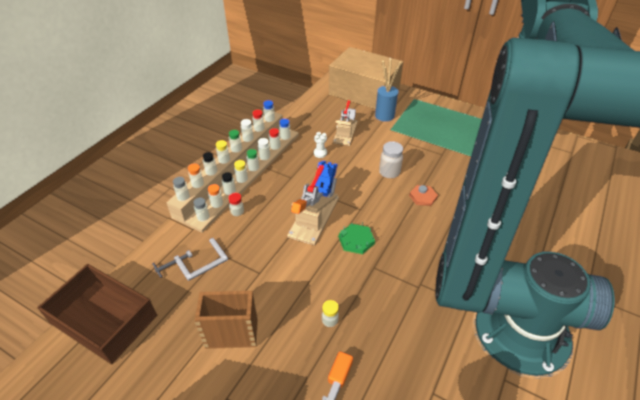

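View pics/top0.png

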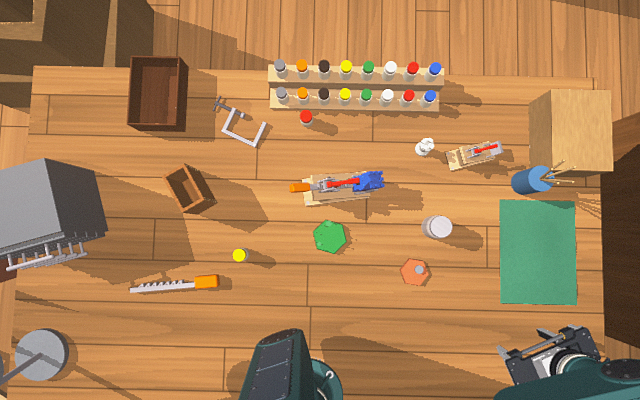

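Top view: the larger clamp is at (336,190), the smaller at (475,157). The bar handle in the clamp is at (300,188); the loose bar at (206,282) has a larger handle, so the one in the clamp is meant. The narrow tall box is at (191,189); the wide dark box at (157,93) is not the one. The green hexagon tile is at (329,237). The side view agrees: clamp (314,203), tile (358,240), box (224,322).

```bash
cat > h.py <<'E'
import numpy as np,cv2
from scipy.spatial.transform import Rotation as R
from bench import robot
def tool(o=None):
    o=o or robot.get_obs(); T=np.eye(4); T[:3,:3]=R.from_euler('xyz',o['ee_rot']).as_matrix(); T[:3,3]=o['tool_pos']; return T
def cam(c,T=None):   # K, R_wc, centre
    p=robot.camera_params(c); K=p['camera_matrix']
    if c=='wrist':
        M=(tool() if T is None else T)@p['tool_from_camera']; return K,M[:3,:3],M[:3,3]
    Rm=cv2.Rodrigues(p['rvec'])[0]; return K,Rm.T,-Rm.T@p['tvec']
def ray(C,px):
    K,Rm,c=C; d=Rm@np.linalg.solve(K,[px[0],px[1],1]); return c,d/np.linalg.norm(d)
def onz(C,px,z):
    c,d=ray(C,px); return c+d*(z-c[2])/d[2]
def tri(*obs):  # (C,px)...
    A=np.zeros((3,3));b=np.zeros(3);rs=[ray(*o) for o in obs]
    for c,d in rs:
        P=np.eye(3)-np.outer(d,d);A+=P;b+=P@c
    x=np.linalg.solve(A,b); return x,[np.linalg.norm((np.eye(3)-np.outer(d,d))@(x-c)) for c,d in rs]
def proj(C,X):
    K,Rm,c=C; v=np.asarray(X)-c; v=(v@Rm)@K.T; return v[...,:2]/v[...,2:]
def move(pos,rot):  # normalised row for target tool pose (from measured)
    T=tool(); d=T[:3,:3].T@(np.array(pos)-T[:3,3])/0.1
    w=(R.from_matrix(T[:3,:3]).inv()*rot).as_rotvec()/(np.pi/2); return np.round(np.r_[d,w],3).tolist()
E
python3 - <<'E'
from h import *
np.set_printoptions(precision=3,suppress=True)
S,T=cam('side'),cam('top')
for n,s,t in [('handle',(298,207),(300,188)),('paddle',(320,172),(358,181)),('tower',(328,176),(369,181)),('tile',(358,239),(329,237)),('boxtop',(228,297),(188,187)),('jar',(392,150),(437,227)),('rook',(320,140),(424,145)),('yell',(330,310),(240,255))]:
    print(n,*tri((S,s),(T,t)))
for n,p in [('box',(191,189)),('clamp',(336,190)),('tile',(329,237)),('base',(330,390))]: print(n,onz(T,p,0))
E
python3 -c "
import cv2;t=cv2.imread('pics/top0.png');cv2.imwrite('pics/c1.png',cv2.resize(t[130:260,150:400],None,fx=3.2,fy=3.2,interpolation=cv2.INTER_CUBIC))"
```

```text
handle [0.575 0.026 0.133] [np.float64(0.0014990586827767587), np.float64(0.0014990586827768897)]
paddle [ 0.598 -0.125  0.121] [np.float64(0.0015944897054099953), np.float64(0.0015944897054102462)]
tower [ 0.599 -0.16   0.079] [np.float64(0.004206933193256217), np.float64(0.004206933193256166)]
tile [ 0.444 -0.054  0.006] [np.float64(0.0020172253795882377), np.float64(0.002017225379588272)]
boxtop [0.569 0.318 0.129] [np.float64(0.00045287136021010603), np.float64(0.00045287136021024947)]
jar [ 0.481 -0.342  0.092] [np.float64(0.0007195858417080507), np.float64(0.0007195858417079086)]
rook [ 0.709 -0.314  0.059] [np.float64(0.0015977327436621895), np.float64(0.0015977327436621212)]
yell [0.391 0.194 0.046] [np.float64(0.00046032891303059967), np.float64(0.0004603289130306492)]
box [ 0.577  0.356 -0.   ]
clamp [ 0.584 -0.07   0.   ]
tile [ 0.446 -0.053  0.   ]
base [ 0.015 -0.066  0.   ]
```

View pics/c1.png

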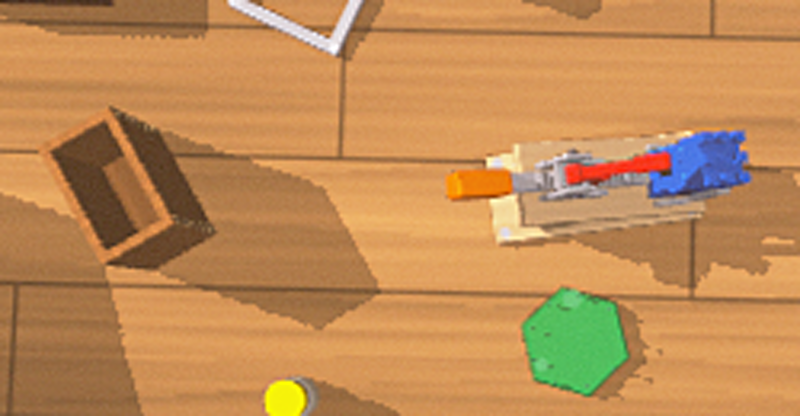

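The crop confirms it: orange handle (478,184), red lever to (668,160), tower (700,160), box rim corners (45,150), (110,110), (172,218), (108,262), green tile (575,342). I'll move over the clamp for a wrist look.

Emit:
servo_tool(
  plan=[
    [0.3,-0.15,-0.5,0,0,0,94],
    [0.65,-0.3,-0.9,0,0,0,94],
    [1,-0.5,-1,0,0,0,94],
    [1,-0.5,-1,0,0,0,94],
  ],
)

```text
time: 1.53
tool_pos: [0.2941, -0.4166, 0.2957]
ee_rot: [3.137, -0.001, 0.414]
wrist_force: [0.5, -0.4, 0.1]
width: 0.0942
finger_force: 0.0
```

Emit:
servo_tool(
  plan=[
    [0.35,-0.17,0,0,0,0,60],
    [0.7,-0.34,0,0,0,0,60],
    [1,-0.51,0,0,0,0,60],
  ],
)

```text
time: 1.78
tool_pos: [0.3649, -0.3292, 0.2928]
ee_rot: [3.14, -0.001, 0.414]
wrist_force: [0.1, -1.1, 0.2]
width: 0.0776
finger_force: 0.0
```

Emit:
servo_tool(
  plan=[
    [0.35,-0.17,0,0,0,0,60],
    [0.7,-0.34,0,0,0,0,60],
    [1,-0.51,0,0,0,0,60],
  ],
)

```text
time: 2.03
tool_pos: [0.4359, -0.2419, 0.2923]
ee_rot: [3.141, -0.001, 0.414]
wrist_force: [-0.5, -0.3, -0.6]
width: 0.0605
finger_force: 0.0
```

Emit:
servo_tool(
  plan=[
    [0.35,-0.17,0,0,0,0,60],
    [0.7,-0.34,0,0,0,0,60],
    [1,-0.51,0,0,0,0,60],
  ],
)

```text
time: 2.28
tool_pos: [0.507, -0.1549, 0.2922]
ee_rot: [3.141, -0.001, 0.415]
wrist_force: [1.0, -0.8, -0.4]
width: 0.06
finger_force: 0.0
```

Emit:
servo_tool(
  plan=[
    [0.35,-0.17,0,0,0,-0.07,60],
    [0.7,-0.34,0,0,0,-0.14,60],
    [1,-0.51,0,0,0,-0.21,60],
    [1,-0.51,0,0,0,-0.29,60],
    [1,-0.51,0,0,0,-0.36,60],
    [1,-0.51,0,0,0,-0.43,60],
    [1,-0.51,0,0,0,-0.5,60],
    [1,-0.51,0,0,0,-0.57,60],
    [1,-0.51,0,0,0,-0.64,60],
    [1,-0.51,0,0,0,-0.72,60],
    [1,-0.51,0,0,0,-0.79,60],
    [1,-0.51,0,0,0,-0.81,60],
  ],
)

```text
time: 3.28
tool_pos: [0.5768, -0.07, 0.2921]
ee_rot: [-3.142, 0.0, 1.69]
wrist_force: [0.4, -0.5, -0.1]
width: 0.0601
finger_force: 0.0
```

```bash
python3 - <<'E'
from h import *
o=robot.get_obs();np.save('T1.npy',tool(o));im=robot.snapshot('wrist');cv2.imwrite('pics/w1.png',im[:,:,::-1])
print(o['time'],o['tool_pos'],o['ee_rot'],o['joint_positions'])
for t in ["clamp","pawl_grip","bar_handle","tower_center","tile_top","tall_box"]:
    print(t,[([round(v) for v in d["extent"]],round(d["conf"],2)) for d in robot.find_in(t,'wrist')])
E
```

```text
3.2833 [ 0.57681369 -0.06996116  0.29214633] [-3.14150460e+00  8.11670991e-05  1.69039105e+00] [-2.18198972e-01  1.61133774e-01  1.09229932e+00 -1.11323200e-04
  1.88821574e+00 -3.37828439e-01]
clamp [([359, 382, 41, 36], 0.68)]
pawl_grip [([331, 194, 15, 82], 0.72), ([231, 139, 71, 70], 0.57)]
bar_handle [([331, 129, 28, 149], 0.89), ([493, 113, 51, 35], 0.61), ([331, 170, 62, 159], 0.42)]
tower_center [([332, 239, 40, 77], 0.63)]
tile_top [([230, 136, 71, 66], 0.79)]
tall_box []
```

View pics/w1.png

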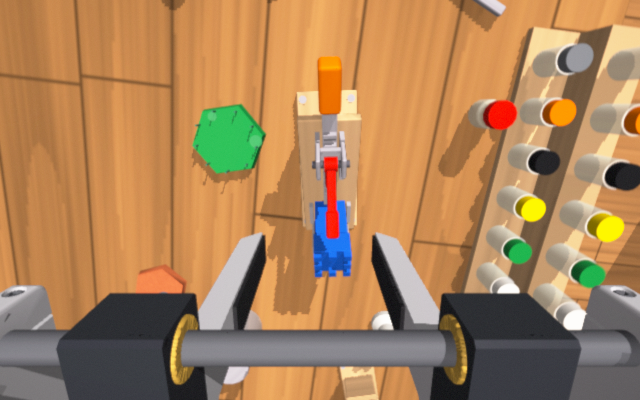

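Wrist view: handle spans (319–341, 57–112), hinge near (331,163), paddle centre (332,223) with its end at row 238, tower (332,240), tile (229,139). I'll take one enlarged side crop for height.

```bash
python3 - <<'E'
import cv2
t=cv2.imread('pics/side0.png');c=cv2.resize(t[155:245,275:375],None,fx=6,fy=6,interpolation=cv2.INTER_CUBIC)
cv2.imwrite('pics/c2.png',c)
E
```

```text
(no output)
```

View pics/c2.png

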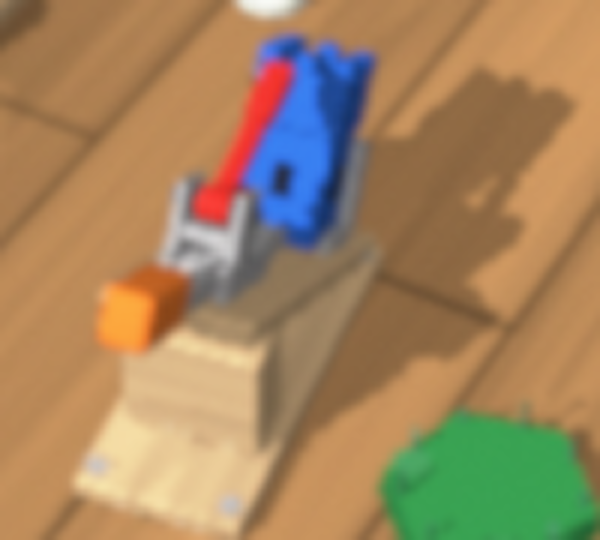

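```bash
cat > fit.py <<'E'
from h import *
from scipy.optimize import least_squares
np.set_printoptions(precision=4,suppress=True)
S,T,W=cam('side'),cam('top'),cam('wrist',np.load('T1.npy'))
O={'E1':((296.3,203.8),(292,187.5),(330,66)),'E2':((304,201),(310,186.9),(330,112)),'PE':((322.2,166),(358.7,180.3),(332,238)),'PC':((320,169),(353,180.6),(332,223)),'Hg':((310.5,189),(328,184.7),(331,163))}
for k,v in O.items(): print(k,*tri(*zip((S,T,W),v)))
def model(p):
    x,y,z,yaw,sh,hh=p   # hinge pos, yaw, handle rel hinge along u,n
    c,s=np.cos(yaw),np.sin(yaw);cx=np.array([c,s,0]);Z=np.array([0,0,1.])
    u=cx*np.cos(np.pi/6)+Z*.5;n=-cx*.5+Z*np.cos(np.pi/6)
    H=np.array([x,y,z]);d=(-50*u+40*n)/64.03;q=(40*u+50*n)/64.03
    Hd=H+sh*u+hh*n
    return {'E1':Hd+.025*u+.013*n,'E2':Hd-.025*u+.013*n,'PE':H+.079*d+.006*q,'PC':H+.064*d+.006*q,'Hg':H+.006*n},Hd,H,H+.064*d,u,n
def res(p):
    M=model(p)[0]; return np.concatenate([(proj(C,M[k])-np.array(v[i]))*(.4 if k=='Hg' else 1)*(1.5,1.5,1)[i] for k,v in O.items() for i,C in enumerate((S,T,W))])
f=least_squares(res,[.58,-.06,.12,1.69,.09,-.02],loss='soft_l1')
M,Hd,H,P,u,n=model(f.x);print(f.x,np.degrees(f.x[3]));print('handle',Hd,'hinge',H,'paddle',P)
print(f.fun.reshape(-1,6).round(1))
tw=[onz(W,(229,139),.014),onz(T,(329,236.5),.014),onz(S,(357.5,239),.014)];print('tile',tw)
B=np.array([onz(T,(a/3.2+150-.3,b/3.2+130-.3),.121) for a,b in[(42,150),(111,108),(173,218),(106,264)]]);print('box',B,B.mean(0),np.linalg.norm(np.diff(B,axis=0),axis=1))
E
python3 fit.py
```

```text
E1 [0.5722 0.0417 0.1595] [np.float64(0.0014316081679843957), np.float64(0.0023612303300652115), np.float64(0.0026762297239149037)]
E2 [ 0.5779 -0.0005  0.1292] [np.float64(0.0023594019372797344), np.float64(0.0009300572415827279), np.float64(0.002977909616847978)]
PE [ 0.5966 -0.1273  0.1422] [np.float64(0.0018283463239382486), np.float64(0.0019675806356446585), np.float64(0.0030102530439316327)]
PC [ 0.5948 -0.1116  0.1435] [np.float64(0.002003409328356483), np.float64(0.0009031302380907562), np.float64(0.002175774933385022)]
Hg [ 0.5859 -0.049   0.1272] [np.float64(0.0009665138352056837), np.float64(0.002797808071916425), np.float64(0.003322030056452416)]
[ 0.5866 -0.0501  0.1263  1.7119  0.0698 -0.0349] 98.086495835545
handle [0.5756 0.027  0.131 ] hinge [ 0.5866 -0.0501  0.1263] paddle [ 0.5955 -0.1128  0.1359]
[[-1.6  2.   1.3 -1.1 -1.2 -1.5]
 [-2.1 -0.7  0.5 -1.5 -1.3  1.2]
 [-1.6 -1.1  0.7 -1.2 -1.4 -1.5]
 [-1.4  0.5  0.6 -0.4 -1.6 -0.4]
 [ 0.1 -1.5  1.5 -0.7 -0.6  1. ]]
tile [array([ 0.4534, -0.0543,  0.014 ]), array([ 0.4478, -0.0528,  0.014 ]), array([ 0.4411, -0.0473,  0.014 ])]
box [[0.5961 0.3885 0.121 ]
 [0.6323 0.3335 0.121 ]
 [0.5426 0.278  0.121 ]
 [0.5036 0.331  0.121 ]] [0.5687 0.3327 0.121 ] [0.0659 0.1055 0.0658]
```

```bash
cat >> h.py <<'E'
def ori(yaw,tilt):  # tool x along yaw, z tilted from down to +x
    return R.from_euler('z',yaw)*R.from_euler('x',np.pi)*R.from_euler('y',tilt)
def rel(T0,pos,rot):
    d=T0[:3,:3].T@(np.array(pos)-T0[:3,3])/0.1
    return np.round(np.r_[d,(R.from_matrix(T0[:3,:3]).inv()*rot).as_rotvec()/(np.pi/2)],3).tolist()
def mk(pos,rot):
    T=np.eye(4);T[:3,:3]=rot.as_matrix();T[:3,3]=pos;return T
E
python3 - <<'E'
from h import *
yaw=np.radians(98.1);D=np.pi/6
cx=np.array([np.cos(yaw),np.sin(yaw),0]);Z=np.array([0,0,1.])
u=cx*np.cos(D)+Z*.5;n=-cx*.5+Z*np.cos(D)
H=np.array([.5866,-.0501,.1263])
def P(a,r=.064): return H+r*(np.cos(2.467-a)*u+np.sin(2.467-a)*n)
q=ori(yaw,D);z=q.apply([0,0,1]);print(z,-n)
pre=P(0)-.06*z;g=P(0)-.002*z
print('pre',rel(tool(),pre,q));T1=mk(pre,q);print('grasp',rel(T1,g,q));T2=mk(g,q)
for a in np.arange(.1,.86,.075):
    qq=ori(yaw,D-.75*a);print(round(a,3),rel(T2,P(a)-.002*qq.apply([0,0,1]),qq))
E
```

```text
[-0.07045062  0.49501183 -0.8660254 ] [-0.07045062  0.49501183 -0.8660254 ]
pre [-0.746, 0.145, 1.043, 0.004, 0.333, -0.017]
grasp [-0.0, 0.0, 0.58, 0.0, 0.0, 0.0]
0.1 [0.044, 0.0, -0.048, -0.0, -0.048, 0.0]
0.175 [0.08, 0.0, -0.081, 0.0, -0.084, 0.0]
0.25 [0.118, 0.0, -0.111, -0.0, -0.119, 0.0]
0.325 [0.159, -0.0, -0.138, 0.0, -0.155, 0.0]
0.4 [0.201, -0.0, -0.162, 0.0, -0.191, 0.0]
0.475 [0.245, 0.0, -0.183, -0.0, -0.227, 0.0]
0.55 [0.291, 0.0, -0.201, 0.0, -0.263, -0.0]
0.625 [0.337, -0.0, -0.215, 0.0, -0.298, -0.0]
0.7 [0.385, -0.0, -0.225, 0.0, -0.334, -0.0]
0.775 [0.433, -0.0, -0.232, -0.0, -0.37, -0.0]
0.85 [0.482, -0.0, -0.236, 0.0, -0.406, 0.0]
```

Emit:
servo_tool(
  plan=[
    [-0.25,0.05,0.2,0,0.07,0,50],
    [-0.5,0.1,0.45,0,0.15,-0.01,50],
    [-0.75,0.15,0.7,0,0.22,-0.017,50],
    [-0.75,0.15,1,0,0.3,-0.017,50],
    [-0.75,0.15,1,0,0.333,-0.017,50],
    [-0.75,0.15,1,0,0.333,-0.017,50],
  ],
)

```text
time: 4.13
tool_pos: [0.5985, -0.1457, 0.1854]
ee_rot: [-3.138, -0.531, 1.704]
wrist_force: [-0.5, 0.9, -0.1]
width: 0.05
finger_force: 0.0
```

```bash
python3 - <<'E'
from h import *
o=robot.get_obs();np.save('T2.npy',tool(o));im=robot.snapshot('wrist');cv2.imwrite('pics/w2.png',im[:,:,::-1])
print(o['time'],o['tool_pos'],o['ee_rot'],o['joint_positions'])
P=np.array([.5955,-.1128,.1359]);Hd=np.array([.5756,.027,.131]);H=np.array([.5866,-.0501,.1263])
print(proj(cam('wrist'),np.array([P,Hd,H])))
T=tool();print('paddle in tool',T[:3,:3].T@(P-T[:3,3]))
E
```

```text
4.1333 [ 0.59848672 -0.14569195  0.18538117] [-3.13767164 -0.53096728  1.70350556] [-0.56430739  0.45267683  1.0316698   0.43470018  1.98371751 -0.58758687]
[[317.64489778 206.90822755]
 [317.13266219  53.40320018]
 [317.43311501 136.56361965]]
paddle in tool [0.00089449 0.00010765 0.06194513]
```

View pics/w2.png

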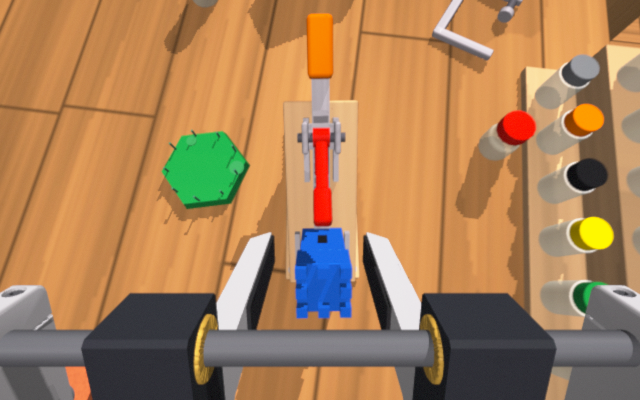

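Wrist view: paddle (322,207), predicted at (318,207), so 3 mm to tool +y. The tower top edge is at row 228, just clear of the paddle. Going in to grip it.

Emit:
servo_tool(
  plan=[
    [0.03,0.03,0.2,0,0,0,50],
    [0.03,0.03,0.4,0,0,0,50],
    [0.03,0.03,0.59,0,0,0,50],
    [0.03,0.03,0.59,0,0,0,50],
    [0.03,0.03,0.59,0,0,0,5],
    [0.03,0.03,0.59,0,0,0,5],
    [0.03,0.03,0.59,0,0,0,5],
    [0.03,0.03,0.59,0,0,0,5],
    [0.03,0.03,0.59,0,0,0,5],
    [0.03,0.03,0.59,0,0,0,5],
    [0.03,0.03,0.59,0,0,0,5],
    [0.03,0.03,0.59,0,0,0,5],
  ],
)

```text
time: 5.18
tool_pos: [0.5992, -0.1108, 0.1426]
ee_rot: [3.134, -0.523, 1.715]
wrist_force: [0.3, -0.3, -0.0]
width: 0.0055
finger_force: 0.0
```

```bash
python3 - <<'E'
from h import *
o=robot.get_obs();np.save('T3.npy',tool(o));im=robot.snapshot('wrist');cv2.imwrite('pics/w3.png',im[:,:,::-1])
s=robot.snapshot('side');c=cv2.resize(s[140:240,270:370],(400,400),interpolation=cv2.INTER_CUBIC)
cv2.imwrite('pics/w3.png',np.hstack([cv2.resize(im[100:300,220:420],(400,400)),c])[:,:,::-1])
print(robot.get_obs()['width'])
E
```

```text
0.005371691713227708
```

View pics/w3.png

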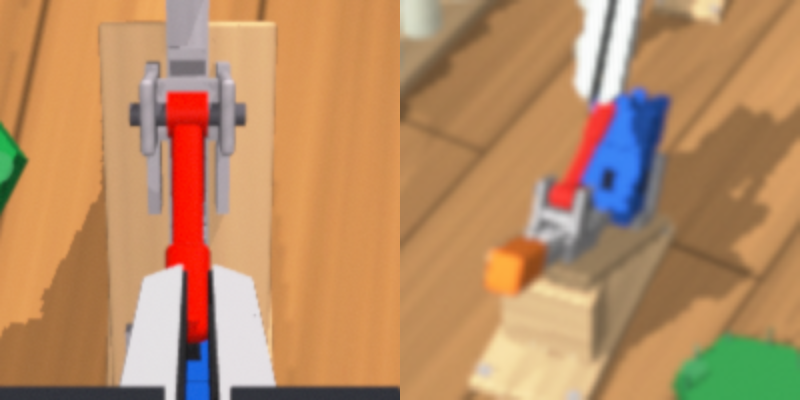

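The fingers closed just above the paddle (its end in the wrist crop is at (190,340), hinge pin (188,114)), so my height was too high. Refitting with these close views.

```bash
cat > fit2.py <<'E'
import re
src=open('fit.py').read().split('def res')[0]
src=src.replace("for k,v in O.items(): print","for k,v in {}.items(): print")
exec(src)
W2,W3=cam('wrist',np.load('T2.npy')),cam('wrist',np.load('T3.npy'))
C={'S':S,'T':T,'1':W,'2':W2,'3':W3}
O={'E1':{'1':(330,66),'S':(296.3,203.8),'T':(292,187.5)},'E2':{'1':(330,112),'2':(320,78),'S':(304,201),'T':(310,186.9)},
'PE':{'1':(332,238),'2':(322.5,224),'3':(316,269.5),'S':(322.2,166),'T':(358.7,180.3)},
'PC':{'1':(332,223),'2':(322,207),'3':(315,246),'S':(320,169),'T':(353,180.6)},
'Hg':{'1':(331,163),'2':(321,136),'3':(314,156.5),'S':(310.5,189),'T':(328,184.7)}}
wt={'S':1,'T':1,'1':1,'2':1,'3':1}
for k,v in O.items():
    x,e=tri(*[(C[c],p) for c,p in v.items()]);print(k,x,np.array(e));
    w=[(C[c],p) for c,p in v.items() if c in'123']
    if len(w)>1: print('   wrist only',tri(*w)[0])
def res(p):
    M=model(p)[0]; return np.concatenate([(proj(C[c],M[k])-np.array(px))*wt[c] for k,v in O.items() for c,px in v.items()])
f=least_squares(res,[.58,-.06,.12,1.69,.09,-.02],loss='soft_l1')
M,Hd,H,P,u,n=model(f.x);print(f.x,np.degrees(f.x[3]));print('handle',Hd,'hinge',H,'paddle',P)
r=f.fun.reshape(-1,2).round(1);i=0
for k,v in O.items():
    for c in v: print(k,c,r[i],end='; ');i+=1
T3=np.load('T3.npy');print('\npaddle in T3',T3[:3,:3].T@(P-T3[:3,3]))
E
python3 fit2.py
```

```text
E1 [0.5723 0.0416 0.1594] [0.0027 0.0014 0.0025]
E2 [ 0.5786 -0.0002  0.1296] [0.0023 0.0022 0.003  0.0015]
   wrist only [0.5807 0.0002 0.1305]
PE [ 0.5984 -0.1284  0.14  ] [0.0018 0.0013 0.0026 0.0028 0.0036]
   wrist only [ 0.6    -0.1287  0.1429]
PC [ 0.5967 -0.1141  0.1391] [0.001  0.0014 0.0019 0.0027 0.0034]
   wrist only [ 0.5978 -0.1144  0.1359]
Hg [ 0.5873 -0.0504  0.1238] [0.002  0.001  0.0017 0.0015 0.0045]
   wrist only [ 0.5886 -0.0517  0.1253]
[ 0.5883 -0.0519  0.1233  1.7215  0.0739 -0.032 ] 98.63336724296929
handle [0.5763 0.0272 0.1326] hinge [ 0.5883 -0.0519  0.1233] paddle [ 0.5978 -0.1145  0.1329]
E1 1 [-0.5 -2.1]; E1 S [-1.3  0.8]; E1 T [ 0.8 -1. ]; E2 1 [-0.3  0.9]; E2 2 [-0.2  0.3]; E2 S [-1.8 -1. ]; E2 T [ 0.2 -1.4]; PE 1 [ 0.6 -1. ]; PE 2 [0.3 0.1]; PE 3 [-1.7 -1.1]; PE S [-1.5 -0.6]; PE T [ 1.  -1.6]; PC 1 [0.3 0.2]; PC 2 [ 0.4 -1.7]; PC 3 [-0.8 -2.1]; PC S [-1.3  0.5]; PC T [ 1. -1.]; Hg 1 [-0.2  3.6]; Hg 2 [-0.1  2.5]; Hg 3 [-0.4  1.9]; Hg S [-0.1 -2.3]; Hg T [ 3.1 -1.7]; 
paddle in T3 [-0.0078 -0.0019  0.0066]
```

Emit:
servo_tool(
  plan=[
    [0,0,-0.1,0,0,0,40],
    [-0.06,-0.02,-0.1,0,0,0,40],
    [-0.06,-0.02,-0.1,0,0,0,40],
    [-0.06,-0.02,0,0,0,0,40],
    [-0.06,-0.02,0.1,0,0,0,40],
    [-0.06,-0.02,0.15,0,0,0,40],
    [-0.06,-0.02,0.15,0,0,0,5],
    [-0.06,-0.02,0.15,0,0,0,5],
    [-0.06,-0.02,0.15,0,0,0,5],
    [-0.06,-0.02,0.15,0,0,0,5],
    [-0.06,-0.02,0.15,0,0,0,5],
  ],
)

```text
time: 6.2
tool_pos: [0.5962, -0.1088, 0.1269]
ee_rot: [3.136, -0.523, 1.715]
wrist_force: [-1.6, -0.7, 1.2]
width: 0.0133
finger_force: 30.0
```

Emit:
servo_tool(
  plan=[
    [0.04,0,-0.05,0,-0.05,0,5],
    [0.08,0,-0.08,0,-0.084,0,5],
    [0.12,0,-0.11,0,-0.12,0,5],
    [0.16,0,-0.14,0,-0.155,0,5],
  ],
)

```text
time: 6.53
tool_pos: [0.5953, -0.1037, 0.1457]
ee_rot: [3.137, -0.274, 1.711]
wrist_force: [-0.5, -2.0, -4.9]
width: 0.0133
finger_force: 30.0
```

Emit:
servo_tool(
  plan=[
    [0.035,0,-0.035,0,-0.036,0,5],
    [0.072,0,-0.064,0,-0.072,0,5],
    [0.113,0,-0.092,0,-0.108,0,5],
    [0.154,0,-0.118,0,-0.143,0,5],
    [0.2,0,-0.14,0,-0.18,0,5],
    [0.243,0,-0.157,0,-0.215,0,5],
    [0.29,0,-0.173,0,-0.25,0,5],
    [0.29,0,-0.173,0,-0.25,0,5],
  ],
)

```text
time: 7.2
tool_pos: [0.5914, -0.0775, 0.1712]
ee_rot: [3.137, 0.115, 1.714]
wrist_force: [-1.6, -2.7, -0.8]
width: 0.0134
finger_force: 30.0
```

```bash
python3 - <<'E'
from h import *
o=robot.get_obs();np.save('T4.npy',tool(o));im=robot.snapshot('wrist')
s=robot.snapshot('side');c=cv2.resize(s[140:240,270:370],(400,400),interpolation=cv2.INTER_CUBIC)
cv2.imwrite('pics/w4.png',np.hstack([cv2.resize(im[50:300,195:445],(400,400)),c])[:,:,::-1])
E
```

View pics/w4.png

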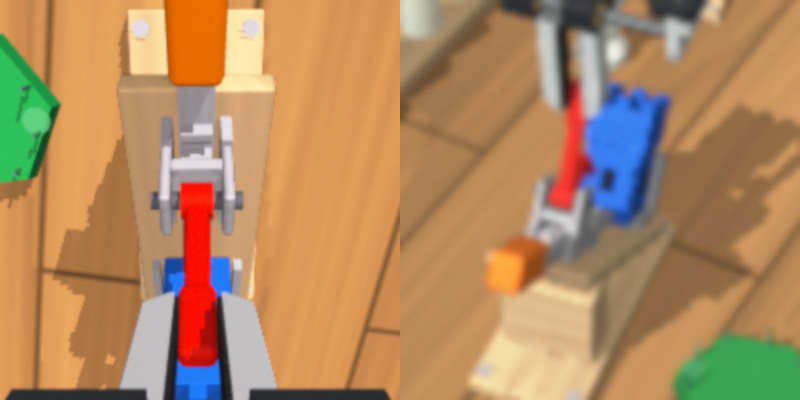

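Side view shows the lever raised, still in the grip. The TCP chord (54 mm) gives a pawl angle of about 0.87 rad. I'll release, back off, and work out the handle approach.

Emit:
servo_tool(
  plan=[
    [0,0,0,0,0,0,40],
    [0,0,0,0,0,0,40],
    [0,0,0,0,0,0,40],
    [0,0,0,0,0,0,40],
    [0,0,-0.3,0,0,0,50],
    [0,0,-0.6,0,0,0,60],
    [0,0,-0.9,0,0,0,60],
    [0,0,-1,0,0,0,60],
  ],
)

```text
time: 7.97
tool_pos: [0.592, -0.068, 0.2767]
ee_rot: [3.125, 0.115, 1.71]
wrist_force: [0.8, 0.9, 1.7]
width: 0.0594
finger_force: 0.0
```

```bash
cat > g.py <<'E'
exec(open('fit2.py').read().split('for k,v in O.items():\n    x,e')[0])
C['4']=cam('wrist',np.load('T4.npy'))
v=dict(O['E2']);v['4']=(316.9,101);x,e=tri(*[(C[c],p) for c,p in v.items()]);print('E2',x,np.array(e)); print(tri(*[(C[c],p) for c,p in v.items() if c in '124'])[0])
E
python3 g.py; python3 - <<'E'
from h import *
o=robot.get_obs();np.save('T5.npy',tool(o));im=robot.snapshot('wrist');cv2.imwrite('pics/w5.png',im[:,:,::-1])
print(o['time'],o['tool_pos'],o['ee_rot'],o['width'])
print(robot.find_in('bar_handle','wrist'),robot.find_in('pawl_grip','wrist'))
yaw=np.radians(98.4);q=ori(yaw,np.pi/6);z=q.apply([0,0,1]);Hd=np.array([.5763,.0272,.1316])
pre=Hd-.07*z;print(rel(tool(),pre,q))
E
```

```text
E2 [ 0.579  -0.0007  0.1299] [0.0021 0.0021 0.0033 0.002  0.0023]
[ 0.5806 -0.0008  0.1328]
7.9667 [ 0.59197068 -0.06800792  0.27669936] [3.12547402 0.11546035 1.70973492] 0.0593602351388042
[{'extent': [313.6, 98.5, 29.0, 126.9], 'conf': 0.72}] [{'extent': [315.0, 177.9, 21.3, 69.8], 'conf': 0.64}]
[0.699, -0.014, 0.715, 0.006, 0.406, -0.003]
```

View pics/w5.png

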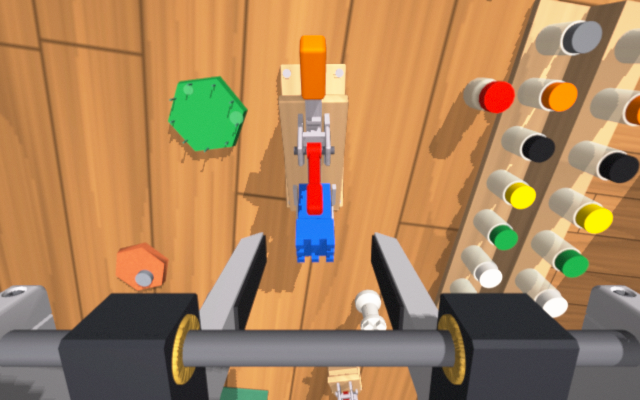

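Wrist view: handle (313,68), hinge (315,150), lever end at row 213. Checking which pawl angle that matches.

```bash
python3 - <<'E'
from h import *
np.set_printoptions(precision=1,suppress=True)
yaw=np.radians(98.4);D=np.pi/6
cx=np.array([np.cos(yaw),np.sin(yaw),0]);Z=np.array([0,0,1.])
u=cx*np.cos(D)+Z*.5;n=-cx*.5+Z*np.cos(D)
H=np.array([.5883,-.0515,.122]);C=cam('wrist',np.load('T5.npy'));print('H',proj(C,H),'Hd',proj(C,np.array([.5763,.0272,.1316])))
for a in (0,.2,.4,.6,.8,1.):
    d=np.cos(2.467-a)*u+np.sin(2.467-a)*n; print(a,proj(C,H+.079*d+.006*np.cross(d,np.cross(u,n))*0),proj(C,H+.049*d))
E
```

```text
H [313.9 148.3] Hd [312.6  62.9]
0 [314.7 223.6] [314.4 196. ]
0.2 [314.8 226.9] [314.4 197.3]
0.4 [314.8 227.3] [314.4 196.6]
0.6 [314.8 224.3] [314.4 194. ]
0.8 [314.7 217.6] [314.4 189.1]
1.0 [314.6 207. ] [314.3 182.3]
```

Row 213 fits about 0.88 rad, so the pawl is well up. On to the handle.

Emit:
servo_tool(
  plan=[
    [0.25,0,0,0,0.07,0,60],
    [0.5,0,0.1,0,0.15,0,60],
    [0.7,-0.01,0.3,0,0.22,0,60],
    [0.7,-0.01,0.5,0,0.3,0,60],
    [0.7,-0.01,0.7,0,0.37,0,60],
    [0.7,-0.01,0.72,0.006,0.406,-0.003,60],
    [0.7,-0.01,0.72,0.006,0.406,-0.003,60],
  ],
)

```text
time: 8.7
tool_pos: [0.5786, -0.0092, 0.1832]
ee_rot: [-3.124, -0.532, 1.704]
wrist_force: [0.8, -0.6, -0.5]
width: 0.0601
finger_force: 0.0
```

```bash
python3 - <<'E'
from h import *
o=robot.get_obs();np.save('T6.npy',tool(o));im=robot.snapshot('wrist');cv2.imwrite('pics/w6.png',im[:,:,::-1])
print(o['time'],o['tool_pos'],o['ee_rot'],o['joint_positions'])
Hd=np.array([.5763,.0272,.1316]);T=tool(o);print(T[:3,:3].T@(Hd-T[:3,3]))
n=np.array([0.073,-.495,.866]);print(proj(cam('wrist',T),np.array([Hd,Hd+.013*n])))
hsv=cv2.cvtColor(im,cv2.COLOR_RGB2HSV);m=cv2.inRange(hsv,(8,200,120),(16,255,255))
k,l,s,c=cv2.connectedComponentsWithStats(m);i=np.argsort(-s[1:,4])[:3]+1;print(s[i],c[i])
E
```

```text
8.7 [ 0.57860465 -0.00922155  0.18315211] [-3.12440973 -0.53214262  1.70364835] [-0.39312456  0.30149535  1.23724734  0.46725616  1.87237774 -0.45095013]
[0.0052152  0.00362041 0.0628423 ]
[[322.17439934 201.23024661]
 [322.1784558  206.0485074 ]]
[[ 308  171   30   70 1884]
 [ 136    0   38   34  754]
 [ 598  238   42   35  396]] [[322.6029724  206.82749469]
 [156.94164456  18.41909814]
 [609.62121212 256.25757576]]
```

View pics/w6.png

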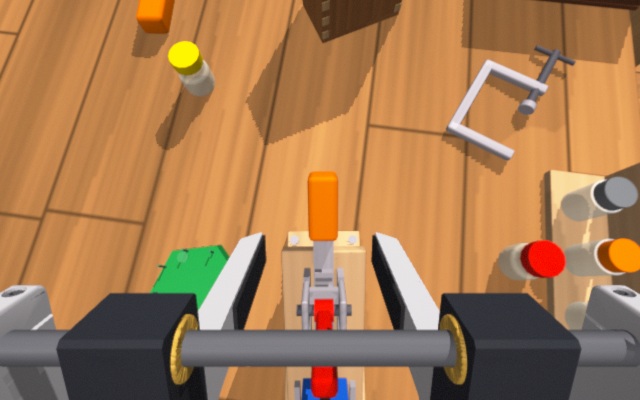

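Wrist view: handle blob at (322.6,206.8), predicted (322.2,206.0), a match. The box appears at the top (350,10), the red pot at (540,258). Gripping the handle.

Emit:
servo_tool(
  plan=[
    [0.05,0.036,0.25,0,0.006,0,60],
    [0.05,0.036,0.5,0,0.006,0,60],
    [0.05,0.036,0.66,0,0.006,0.008,60],
    [0.05,0.036,0.66,0,0.006,0.008,40],
    [0.05,0.036,0.66,0,0.006,0.008,10],
    [0.05,0.036,0.66,0,0.006,0.008,10],
    [0.05,0.036,0.66,0,0.006,0.008,10],
    [0.05,0.036,0.66,0,0.006,0.008,10],
    [0.05,0.036,0.66,0,0.006,0.008,10],
    [0.05,0.036,0.66,0,0.006,0.008,10],
  ],
)

```text
time: 9.58
tool_pos: [0.5793, 0.03, 0.1373]
ee_rot: [-3.134, -0.533, 1.703]
wrist_force: [-1.0, 0.7, 0.2]
width: 0.0202
finger_force: 29.9
```

```bash
python3 - <<'E'
from h import *
o=robot.get_obs();print(o['time'],o['tool_pos'],o['ee_rot'],o['width'],o['finger_force'],o['wrist_force'])
T=tool(o);yaw=np.radians(98.4);u=np.r_[np.cos(yaw)*.866,np.sin(yaw)*.866,.5];print(T[:3,:3].T@u)
E
```

```text
9.5833 [0.57928153 0.03000083 0.13732925] [-3.13350931 -0.53335373  1.70286159] 0.020239146197937548 29.922973215579987 [-1.04649649  0.73056577  0.24091835]
[ 0.99985169 -0.01251449  0.00979681]
```

Emit:
servo_tool(
  plan=[
    [0.1,0,0,0,0,0,10],
    [0.2,0,0,0,0,0,10],
    [0.3,0,0,0,0,0,10],
  ],
)

```text
time: 9.83
tool_pos: [0.5757, 0.0565, 0.152]
ee_rot: [-3.132, -0.534, 1.702]
wrist_force: [1.0, -1.9, -1.2]
width: 0.0207
finger_force: 29.9
```

Emit:
servo_tool(
  plan=[
    [0.2,0,0,0,0,0,10],
    [0.4,0,0,0,0,0,10],
    [0.6,0,0,0,0,0,10],
  ],
)

```text
time: 10.08
tool_pos: [0.5685, 0.1087, 0.183]
ee_rot: [-3.132, -0.534, 1.703]
wrist_force: [0.4, -0.5, -2.1]
width: 0.0203
finger_force: 29.9
```

Emit:
servo_tool(
  plan=[
    [0.2,0,0,0,0,0,10],
    [0.4,0,0,0,0,0,10],
    [0.6,0,0,0,0,0,10],
    [0.8,0,-0.1,0,0,0,10],
    [0.8,0,-0.1,0,0,0,10],
  ],
)

```text
time: 10.5
tool_pos: [0.5605, 0.1742, 0.2363]
ee_rot: [-3.141, -0.535, 1.712]
wrist_force: [0.2, 0.6, -1.4]
width: 0.0202
finger_force: 29.9
```

```bash
python3 - <<'E'
from h import *
np.set_printoptions(precision=3,suppress=True)
o=robot.get_obs();T=tool(o);np.save('T7.npy',T);print(o['time'],o['tool_pos'],o['ee_rot'],o['joint_positions'],o['wrist_force'])
for c in('wrist','top'):
    im=robot.snapshot(c);cv2.imwrite(f'pics/{c}7.png',im[:,:,::-1])
    for t in('bar_handle','tall_box','pawl_grip','tile_top'): print(c,t,[(np.round(d['extent']),round(d['conf'],2)) for d in robot.find_in(t,c)][:3])
# box prediction
Z=np.array([[.5961,.3885,.121],[.6323,.3335,.121],[.5426,.278,.121],[.5036,.331,.121]])
print(proj(cam('wrist',T),Z))
E
```

```text
10.5 [0.561 0.174 0.236] [-3.141 -0.535  1.712] [-0.113  0.171  1.291  0.531  1.794 -0.164] [ 0.196  0.606 -1.429]
wrist bar_handle [(array([154.,  96.,  50., 165.]), 0.88)]
wrist tall_box [(array([349., 126., 128., 128.]), 0.83)]
wrist pawl_grip []
wrist tile_top [(array([350., 125., 130., 122.]), 0.39)]
top bar_handle [(array([262., 189.,  72.,  11.]), 0.7), (array([176., 281.,  91.,  19.]), 0.64)]
top tall_box [(array([192., 190.,  57.,  51.]), 0.77)]
top pawl_grip [(array([340., 189.,  66.,  30.]), 0.58), (array([486., 149.,  26.,  10.]), 0.51)]
top tile_top [(array([341., 238.,   8.,  24.]), 0.64), (array([342., 192.,  76.,  30.]), 0.46), (array([415., 270.,  31.,  28.]), 0.45)]
[[378.401  62.885]
 [408.056 112.653]
 [314.712 150.693]
 [285.165  99.198]]
```

The bar is out of the clamp. I'll refine the box pose from the bounding boxes and check reach and clearance for the upright pose with a fitted arm model.

```bash
cat > k.py <<'E'
from h import *
from scipy.optimize import least_squares
np.set_printoptions(precision=3,suppress=True)
Sm=[([-1.26008,.08716,1.37071,0,1.68361,-.10309],[.22115,-.50359,.19222],[3.14148,0,.4138]),
([-.218199,.161134,1.0923,0,1.888216,-.337828],[.576814,-.069961,.292146],[-3.1415,0,1.69039]),
([-.564307,.452677,1.03167,.4347,1.983718,-.587588],[.598487,-.145692,.185381],[-3.137672,-.530967,1.703506]),
([-.393125,.301495,1.237247,.467256,1.872378,-.45095],[.578605,-.009222,.183152],[-3.12441,-.532143,1.703648])]
def fk(q,L):
    a1,d1,L2,a3,L4,L6=L;y=lambda a:R.from_euler('y',a);z=lambda a:R.from_euler('z',a)
    A=z(q[0])*y(q[1]);p0=z(q[0]).apply([a1,0,d1]);p1=p0+A.apply([0,0,L2]);A=A*y(q[2]);pe=p1+A.apply([a3,0,0]);p2=pe+A.apply([0,0,L4])
    A=A*z(SG*q[3])*y(q[4]);p3=p2+A.apply([0,0,L6]);return p0,p1,p2,p3,A*z(S6*q[5]+K6)
best=None
for SG in(1,-1):
    f=least_squares(lambda L:np.concatenate([np.r_[fk2:=fk(q,L)[3]-p,.3*(fk(q,L)[4].apply([0,0,1])-R.from_euler('xyz',e).apply([0,0,1]))] for q,p,e in Sm]),[.05,.3,.3,.05,.3,.25]) if (globals().update(S6=1,K6=0) or 1) else 0
    print(SG,f.cost,f.x)
    if best is None or f.cost<best[0]: best=(f.cost,SG,f.x)
_,SG,L=best
for S6 in(1,-1):
    ks=[(fk(q,L)[4].inv()*R.from_euler('xyz',e)).as_rotvec() for q,p,e in Sm if not globals().update(K6=0)]
    if np.ptp([k[2]%(2*np.pi) for k in ks])<.05: K6=ks[0][2];break
LO=np.array([-3.1,-.76,.27,-1.08,.17,-2.57]);HI=np.array([3.1,2.03,2.55,4.22,2.65,2.57])
def ik(p,rot,q0):
    f=least_squares(lambda q:np.r_[(fk(q,L)[3]-p)*5,(fk(q,L)[4].inv()*rot).as_rotvec()],np.clip(q0,LO+.01,HI-.01),bounds=(LO,HI));return f.x,f.cost
E
cat > box.py <<'E'
from h import *
from scipy.optimize import least_squares
np.set_printoptions(precision=4,suppress=True)
def cs(p,a=.056,b=.034,z=(0,.121)):
    c,s=np.cos(p[2]),np.sin(p[2]);return np.array([[p[0]+c*i-s*j,p[1]+s*i+c*j,k] for i in(-a,a) for j in(-b,b) for k in z])
Ob=[(cam('wrist',np.load('T7.npy')),(349,126,128,128)),(cam('top'),(191.5,189.5,56.5,51)),(cam('side'),(224,322,59,56))]
top=(np.array([(42,150),(111,108),(173,218),(106,264)])/3.2+[150-.3,130-.3])
B0=np.array([onz(cam('top'),t,.121) for t in top])
def res(p):
    r=[]
    for C,e in Ob:
        m=proj(C,cs(p));lo,hi=m.min(0),m.max(0);r+=[(lo+hi)/2-e[:2],(hi-lo-e[2:])*.5]
    m=proj(cam('top'),cs(p)[1::2]);r.append((m.mean(0)-top.mean(0))*2)
    return np.concatenate(r)
f=least_squares(res,[.5687,.3327,.555],loss='soft_l1');print(f.x,np.degrees(f.x[2]),f.fun)
E
python3 box.py
cat > t.py <<'E'
from k import *
o=robot.get_obs();print('fkerr',fk(o['joint_positions'],L)[3]-o['tool_pos'],(fk(o['joint_positions'],L)[4].inv()*R.from_euler('xyz',o['ee_rot'])).magnitude(),K6,S6)
ax=np.array([np.cos(.555),np.sin(.555),0]);c=np.array([.5687,.3327,0])
for h in(98,110,122,135):
    for s in(-.03,):
        q,e=ik(c+ax*s+[0,0,.175],ori(np.radians(h),np.pi/2),o['joint_positions']);P=fk(q,L);print(h,s,q,e,'wrist',P[2],'elbow',P[1])
E
python3 t.py
```

```text
[0.5697 0.3323 0.5685] 32.572350955894684 [-0.7081 -1.079  -1.4152 -0.1853 -1.2628 -1.3334  0.1027  0.2897  1.6421
 -3.4382  1.9125  1.4295  0.3818 -0.7636]
1 0.0032508791670683673 [-0.055  0.1    0.575  0.049  0.552  0.501]
-1 0.06488037246219888 [ 0.344  0.48  -0.342  0.426  0.173 -0.491]
fkerr [-0.003  0.011  0.011] 6.327428620996897e-06 1.570802654223517 1
98 -0.03 [-0.284  0.582  1.723  1.278  1.881 -0.78 ] 4.0700633160876994e-22 wrist [ 0.613 -0.179  0.175] elbow [ 0.251 -0.073  0.581]
110 -0.03 [-0.212  0.698  1.507  1.215  2.014 -0.715] 7.578688405559323e-27 wrist [ 0.714 -0.153  0.175] elbow [ 0.308 -0.066  0.541]
122 -0.03 [-0.132  0.814  1.285  1.176  2.154 -0.648] 5.53737337400181e-21 wrist [ 0.808 -0.108  0.175] elbow [ 0.36  -0.048  0.495]
135 -0.03 [-0.041  0.942  1.036  1.164  2.312 -0.567] 1.4556948891656483e-29 wrist [ 0.897 -0.037  0.175] elbow [ 0.41  -0.017  0.439]
```

```bash
cat > k2.py <<'E'
from k import Sm,R,np,robot,least_squares
from h import ori,rel,mk,tool
np.set_printoptions(precision=3,suppress=True)
y=lambda a:R.from_euler('y',a);z=lambda a:R.from_euler('z',a);X=[1,0,0];Z=[0,0,1]
def basis(q):
    A=z(q[0]);B=A*y(q[1]);C=B*y(q[2]);D=C*z(q[3])*y(q[4])
    return np.array([A.apply(X),A.apply(Z),B.apply(X),B.apply(Z),C.apply(X),C.apply(Z),D.apply(X),D.apply(Z)]).T
S=list(Sm)+[([-.113,.171,1.291,.531,1.794,-.164],[.5605,.1742,.2363],0)]
A=np.vstack([basis(q) for q,_,_ in S]);b=np.concatenate([p for _,p,_ in S])
w=np.linalg.svd(A)[1]
L=np.linalg.lstsq(np.vstack([A,.003*np.eye(8)]),np.r_[b,.003*np.array([0,.3,0,.35,.05,.35,.07,.3])],rcond=None)[0]
def fk(q):
    M=basis(q)*L;P=np.cumsum(M,1).T;return P,z(q[0])*y(q[1]+q[2])*z(q[3])*y(q[4])*z(q[5]+np.pi/2)
LO=np.array([-3.1,-.76,.27,-1.08,.17,-2.57]);HI=np.array([3.1,2.03,2.55,4.22,2.65,2.57])
def ik(p,rot,q0):
    f=least_squares(lambda q:np.r_[(fk(q)[0][-1]-p)*5,(fk(q)[1].inv()*rot).as_rotvec()],np.clip(q0,LO+.01,HI-.01),bounds=(LO,HI));return f.x,f.cost
if __name__=='__main__':
    print(L,w,np.abs(A@L-b).max())
    o=robot.get_obs();c=np.array([.5697,.3323,0]);ax=np.array([np.cos(.5685),np.sin(.5685),0])
    for h in(98,110,122,135):
        q,e=ik(c-ax*.03+[0,0,.175],ori(np.radians(h),np.pi/2),o['joint_positions']);P,_=fk(q);print(h,q,e,'wrist',P[5],P[6],'elbow',P[3])
E
python3 k2.py
```

```text
1 0.0032508791670683673 [-0.055  0.1    0.575  0.049  0.552  0.501]
-1 0.06488037246219888 [ 0.344  0.48  -0.342  0.426  0.173 -0.491]
[-0.007  0.112 -0.127  0.505  0.049  0.467 -0.169  0.439] [4.462 4.406 0.723 0.247 0.211 0.163 0.153 0.057] 0.05509431544647908
98 [-0.279  0.562  1.662  1.307  1.899 -0.697] 9.347452193574238e-25 wrist [ 0.477 -0.137  0.284] [ 0.606 -0.119  0.175] elbow [ 0.149 -0.043  0.607]
110 [-0.244  0.705  1.448  1.216  2.056 -0.671] 2.5197625153720287e-22 wrist [ 0.57  -0.142  0.28 ] [ 0.695 -0.096  0.175] elbow [ 0.217 -0.054  0.578]
122 [-0.191  0.845  1.223  1.153  2.213 -0.638] 1.5900862806849897e-29 wrist [ 0.662 -0.128  0.276] [ 0.777 -0.056  0.175] elbow [ 0.281 -0.055  0.542]
135 [-0.123  0.996  0.966  1.116  2.388 -0.591] 2.457587259833134e-20 wrist [ 0.755 -0.094  0.269] [0.855 0.006 0.175] elbow [ 0.345 -0.043  0.493]
```

```bash
sed -i "s/^    return np.array(\[A.apply(X).*/    return np.array([A.apply(X),A.apply(Z),A.apply([0,1,0]),B.apply(Z),C.apply(X),C.apply(Z),D.apply([0,1,0]),D.apply(X),D.apply(Z)]).T/; s/np.eye(8)/np.eye(9)/; s/np.array(\[0,.3,0,.35,.05,.35,.07,.3\])/np.array([0,.3,0,.35,.05,.35,0,.0,.3])/" k2.py; python3 k2.py | tail -n +3
```

```text
[-0.     0.153  0.056  0.449  0.101  0.5    0.    -0.     0.364] [4.443 3.861 3.14  0.478 0.415 0.203 0.152 0.137 0.102] 3.2772921551238454e-05
98 [-0.169  0.548  1.611  1.396  1.826 -0.61 ] 2.6192647243666408e-31 wrist [ 0.595 -0.044  0.175] [ 0.595 -0.044  0.175] elbow [0.24  0.016 0.536]
110 [-0.123  0.668  1.407  1.329  1.98  -0.556] 1.7447615663786174e-27 wrist [ 0.669 -0.026  0.175] [ 0.669 -0.026  0.175] elbow [0.283 0.022 0.505]
122 [-0.067  0.789  1.198  1.287  2.136 -0.499] 6.089045537223289e-23 wrist [0.737 0.007 0.175] [0.737 0.007 0.175] elbow [0.321 0.035 0.469]
135 [ 0.003  0.92   0.963  1.274  2.306 -0.428] 2.675952546349734e-28 wrist [0.802 0.059 0.175] [0.802 0.059 0.175] elbow [0.357 0.057 0.424]
```

Fitted arm model is exact (residual 3e-5). Planning: raise and turn the bar upright, hover over the box near the inner end wall, leaning 7° towards it.

```bash
cat > p.py <<'E'
from k2 import *
c=np.array([.5697,.3323,0]);ax=np.array([np.cos(.5685),np.sin(.5685),0]);NT=np.array([-.170,0,.008])
def barpose(nose,heading,d):   # bar x up leaning d towards -ax
    q=ori(np.radians(heading),np.pi/2);up=np.array([0,0,1.])*np.cos(d)-ax*np.sin(d)
    r=R.align_vectors([up],[[0,0,1]])[0];q=r*q;return nose-q.apply(NT),q
E
cat > p1.py <<'E'
from p import *
T=tool();q0=robot.get_obs()['joint_positions']
hov,q=barpose(c-ax*.022+[0,0,.150],118,np.radians(7));low,_=barpose(c-ax*.022+[0,0,.010],118,np.radians(7))
print('hov',hov,'low',low)
for p in(hov,low):
    qq,e=ik(p,q,q0);print(qq,e,fk(qq)[0][5])
A=mk(T[:3,3]+[0,0,.09],R.from_matrix(T[:3,:3]))
print('up',rel(T,A[:3,3],R.from_matrix(A[:3,:3])));print('hov from up',rel(A,hov,q))
print('lower from hov',rel(mk(hov,q),low,q))
E
python3 p1.py|tail -n +3
```

```text
hov [0.537 0.302 0.319] low [0.537 0.302 0.179]
[-0.107  0.574  1.232  1.425  2.151 -0.398] 1.022514180650711e-24 [ 0.708 -0.019  0.315]
[-0.107  0.737  1.289  1.291  2.104 -0.65 ] 2.3235677492454516e-23 [ 0.708 -0.019  0.175]
up [0.458, -0.008, -0.775, 0.0, 0.0, 0.0]
hov from up [1.144, -0.05, 0.703, 0.162, 0.671, -0.191]
lower from hov [-1.39, -0.17, -0.014, 0.0, -0.0, -0.0]
```

Emit:
servo_tool(
  plan=[
    [0.2,0,-0.26,0,0,0,10],
    [0.4,0,-0.52,0,0,0,10],
    [0.6,0,-0.78,0,0,0,10],
    [0.6,0,-0.78,0,0,0,10],
  ],
)

```text
time: 11.33
tool_pos: [0.5613, 0.1832, 0.3376]
ee_rot: [3.134, -0.533, 1.712]
wrist_force: [0.9, -0.1, -0.8]
width: 0.0202
finger_force: 29.9
```

Emit:
servo_tool(
  plan=[
    [0.1,0,0.07,0.016,0.067,-0.019,10],
    [0.2,-0.01,0.14,0.032,0.134,-0.038,10],
    [0.3,-0.015,0.21,0.049,0.2,-0.057,10],
    [0.4,-0.02,0.28,0.065,0.268,-0.076,10],
    [0.5,-0.025,0.35,0.081,0.335,-0.095,10],
    [0.6,-0.03,0.42,0.097,0.4,-0.115,10],
    [0.7,-0.035,0.49,0.113,0.47,-0.134,10],
    [0.8,-0.04,0.56,0.13,0.537,-0.153,10],
    [0.9,-0.045,0.63,0.146,0.604,-0.172,10],
    [1,-0.045,0.7,0.162,0.671,-0.191,10],
    [1,-0.045,0.7,0.162,0.671,-0.191,10],
    [1,-0.045,0.7,0.162,0.671,-0.191,10],
  ],
)

```text
time: 12.33
tool_pos: [0.5387, 0.3026, 0.3165]
ee_rot: [1.482, -1.454, -2.564]
wrist_force: [0.3, -0.7, -2.7]
width: 0.0201
finger_force: 29.9
```

```bash
python3 - <<'E' | tail -n +3
from p import *
from h import cam,proj
import cv2
o=robot.get_obs();T=tool(o);print(o['time'],o['tool_pos'],o['ee_rot'],o['joint_positions'],o['wrist_force'],o['width'])
hov,q=barpose(c-ax*.022+[0,0,.150],118,np.radians(7));print('corr',rel(T,hov,q))
def tb(x): return T[:3,:3]@np.array(x)+T[:3,3]
pts=np.array([tb([-.005+.025,0,.004]),tb([-.005-.025,0,.004]),tb(NT)]);print(pts)
for cn in('side','top'):
    im=robot.snapshot(cn);np.save(f'{cn}8.npy',im)
    hsv=cv2.cvtColor(im,cv2.COLOR_RGB2HSV);m=cv2.inRange(hsv,(8,200,120),(16,255,255));k,l,s,ce=cv2.connectedComponentsWithStats(m);i=[j for j in range(1,k) if s[j,4]>25]
    print(cn,proj(cam(cn),pts).tolist());print(s[i].tolist())
    print([(np.round(d['extent']),round(d['conf'],2)) for d in robot.find_in('bar_handle',cn)],[(np.round(d['extent']),round(d['conf'],2)) for d in robot.find_in('tall_box',cn)])
E
```

```text
12.3333 [0.539 0.303 0.317] [ 1.482 -1.454 -2.564] [-0.106  0.579  1.229  1.424  2.151 -0.394] [ 0.265 -0.731 -2.715] 0.02014709778991847
corr [0.022, -0.01, 0.003, -0.0, -0.0, -0.003]
[[0.535 0.305 0.336]
 [0.54  0.308 0.287]
 [0.552 0.32  0.148]]
side [[231.05945789600318, 234.17806399717185], [231.56513230833394, 252.00750258854896], [232.4628133077098, 296.40000694014526]]
[[227, 232, 12, 22, 158], [342, 356, 10, 29, 58]]
[(array([235., 260.,  18.,  70.]), 0.85), (array([338., 377.,  29.,  44.]), 0.68), (array([225., 320.,  61.,  56.]), 0.21)] [(array([232., 261.,  15.,  66.]), 0.41)]
top [[156.8477956051159, 192.42396030832407], [165.5908065083646, 192.40705926344506], [183.93485191331615, 193.06796316389548]]
[[215, 275, 5, 12, 28]]
[(array([170., 192.,  39.,  12.]), 0.62), (array([176., 282.,  91.,  23.]), 0.58)] [(array([191., 189.,  58.,  56.]), 0.88)]
```

Emit:
servo_tool(
  plan=[
    [-0.15,-0.03,0,0,0,0,10],
    [-0.3,-0.045,0,0,0,0,10],
    [-0.5,-0.07,0,0,0,0,10],
    [-0.7,-0.095,0,0,0,0,10],
    [-0.9,-0.12,0,0,0,0,10],
  ],
)

```text
time: 13.05
tool_pos: [0.5379, 0.3024, 0.2299]
ee_rot: [1.522, -1.444, -2.604]
wrist_force: [-0.1, 0.6, -2.8]
width: 0.0203
finger_force: 29.9
```

Emit:
servo_tool(
  plan=[
    [-0.12,-0.015,0,0,0,0,10],
    [-0.24,-0.03,0,0,0,0,10],
    [-0.36,-0.045,0,0,0,0,10],
    [-0.36,-0.045,0,0,0,0,10],
  ],
)

```text
time: 13.38
tool_pos: [0.5371, 0.303, 0.1909]
ee_rot: [1.49, -1.45, -2.572]
wrist_force: [-1.0, 0.5, -2.5]
width: 0.0206
finger_force: 29.9
```

Emit:
servo_tool(
  plan=[
    [-0.05,-0.006,0,0,0,0,10],
    [-0.1,-0.012,0,0,0,0,10],
    [-0.1,-0.012,0,0,0,0,10],
  ],
)

```text
time: 13.63
tool_pos: [0.5374, 0.3032, 0.1825]
ee_rot: [1.498, -1.447, -2.579]
wrist_force: [-0.4, 0.3, -2.9]
width: 0.0206
finger_force: 29.9
```

Emit:
servo_tool(
  plan=[
    [-0.02,-0.002,0,0,0,0,10],
    [-0.04,-0.005,0,0,0,0,10],
    [-0.04,-0.005,0,0,0,0,10],
  ],
)

```text
time: 13.88
tool_pos: [0.5374, 0.303, 0.1806]
ee_rot: [1.482, -1.444, -2.563]
wrist_force: [0.5, -0.3, 2.1]
width: 0.0204
finger_force: 29.9
```

Force rose 5 N: the nose is on the floor. Releasing and backing out.

Emit:
servo_tool(
  plan=[
    [0,0,0,0,0,0,25],
    [0,0,0,0,0,0,35],
    [0,0,0,0,0,0,45],
    [0,0,0,0,0,0,50],
    [0,0,0,0,0,0,50],
    [0,0,0,0,0,0,50],
    [0,0,0,0,0,0,50],
    [0,0,-0.15,0,0,0,50],
    [0,0,-0.3,0,0,0,50],
    [0,0,-0.5,0,0,0,50],
    [0,0,-0.55,0,0,0,50],
  ],
)

```text
time: 14.8
tool_pos: [0.5652, 0.2517, 0.1785]
ee_rot: [1.504, -1.445, -2.588]
wrist_force: [0.4, -0.7, -0.8]
width: 0.0498
finger_force: 0.0
```

Emit:
servo_tool(
  plan=[
    [0.3,0,-0.05,0,0,0,60],
    [0.6,0,-0.1,0,0,0,70],
    [0.9,0,-0.1,0,0,0,80],
    [1,0,-0.1,0,0,0,80],
  ],
)

```text
time: 15.13
tool_pos: [0.5583, 0.2377, 0.2818]
ee_rot: [1.526, -1.44, -2.608]
wrist_force: [0.9, -0.1, 0.7]
width: 0.0728
finger_force: 0.0
```

```bash
python3 - <<'E' | tail -n +3
from p import *
from h import cam,proj,tri
import cv2
o=robot.get_obs();print(o['time'],o['tool_pos'],o['ee_rot'],o['wrist_force'])
ce={}
for cn in('side','top'):
    im=robot.snapshot(cn);cv2.imwrite(f'pics/{cn}9.png',im[:,:,::-1])
    hsv=cv2.cvtColor(im,cv2.COLOR_RGB2HSV);m=cv2.inRange(hsv,(8,200,120),(16,255,255));k,l,s,cc=cv2.connectedComponentsWithStats(m)
    print(cn,[(s[j].tolist(),cc[j].round(1).tolist()) for j in range(1,k) if s[j,4]>20])
    for t in('bar_handle','tower_center','tile_top'): print(t,[(np.round(d['extent']),round(d['conf'],2)) for d in robot.find_in(t,cn)])
nose=c-ax*.022+[0,0,.008]
for d in(7,9,12): 
    h=nose+.165*(np.cos(np.radians(d))*np.array([0,0,1])-np.sin(np.radians(d))*ax);print(d,h,proj(cam('side'),h),proj(cam('top'),h))
E
```

```text
15.1333 [0.558 0.238 0.282] [ 1.526 -1.44  -2.608] [ 0.898 -0.127  0.66 ]
side [([239, 276, 10, 20, 100], [243.6, 288.8]), ([342, 356, 10, 29, 59], [346.8, 370.1])]
bar_handle [(array([242., 294.,  10.,  42.]), 0.96), (array([338., 377.,  26.,  45.]), 0.75), (array([227., 322.,  58.,  55.]), 0.5)]
tower_center [(array([328., 178.,  20.,  37.]), 0.6)]
tile_top [(array([356., 241.,  36.,  30.]), 0.95), (array([332., 313.,  18.,  30.]), 0.5), (array([314., 201.,  52.,  88.]), 0.29)]
top [([215, 275, 4, 12, 24], [216.5, 280.8])]
bar_handle [(array([189., 198.,  17.,   8.]), 0.75)]
tower_center [(array([366., 180.,  28.,  20.]), 0.88)]
tile_top []
7 [0.534 0.31  0.172] [241.115 289.416] [184.331 199.157]
9 [0.529 0.307 0.171] [244.025 289.524] [185.585 201.135]
12 [0.522 0.302 0.169] [248.372 289.791] [187.505 204.089]
```

The bar stands in the box: handle at (243.6,288.8) in the side view fits a lean of 8–9°. Next the tower pose, fitted from blue masks in the saved views.

```bash
cat > tw.py <<'E'
from h import *
from scipy.optimize import least_squares
np.set_printoptions(precision=4,suppress=True)
V=[('side9',cam('side'),(328,178)),('top9',cam('top'),(366,180)),('w1',cam('wrist',np.load('T1.npy')),(332,245)),('w2',cam('wrist',np.load('T2.npy')),(322,270)),('w5',cam('wrist',np.load('T5.npy')),(315,235))]
bb=[]
for nme,C,px in V:
    im=cv2.imread(f'pics/{nme}.png');m=cv2.inRange(cv2.cvtColor(im,cv2.COLOR_BGR2HSV),(100,130,50),(125,255,255))
    m=cv2.morphologyEx(m,cv2.MORPH_CLOSE,np.ones((7,7)));k,l,s,c=cv2.connectedComponentsWithStats(m)
    j=min([j for j in range(1,k) if s[j,4]>60],key=lambda j:np.hypot(*(c[j]-px)));x,y,w,h,_=s[j];bb.append((x,y,x+w,y+h));print(nme,bb[-1])
B=np.array([[i*a,j*a,z] for a,zs in((.02,(0,.055)),(.022,(.055,.09))) for z in zs for i in(-1,1) for j in(-1,1)])
def pts(p):
    yaw=p[3];Rm=(R.from_euler('z',yaw)*R.from_euler('y',-np.pi/6)).as_matrix() # x->u,z->n
    return (B-[0,0,.045])@Rm.T+p[:3]
def res(p):
    r=[]
    for (nme,C,_),b in zip(V,bb):
        m=proj(C,pts(p));lo,hi=m.min(0),m.max(0);r+=list(np.r_[lo,hi]-np.array(b))
    return np.r_[r,(p[3]-1.718)*100]
f=least_squares(res,[.6,-.14,.1,1.718],loss='soft_l1');print(f.x,np.degrees(f.x[3]));print(f.fun[:-1].reshape(-1,4).round(1))
H=np.array([.5883,-.0515,.1233]);y=f.x[3];u=np.r_[np.cos(y)*.866,np.sin(y)*.866,.5];n=np.r_[-np.cos(y)*.5,-np.sin(y)*.5,.866]
print('rel hinge u,n',(f.x[:3]-H)@u,(f.x[:3]-H)@n, 'expect n',.045-.038)
S,Tp=cam('side'),cam('top')
print('tile',onz(S,(356.5,240.5),.007),onz(Tp,(331,236),.014))
E
python3 tw.py
```

```text
side9 (np.int32(317), np.int32(162), np.int32(336), np.int32(196))
top9 (np.int32(352), np.int32(171), np.int32(384), np.int32(192))
w1 (np.int32(314), np.int32(201), np.int32(351), np.int32(277))
w2 (np.int32(295), np.int32(228), np.int32(352), np.int32(318))
w5 (np.int32(296), np.int32(184), np.int32(335), np.int32(262))
[ 0.6041 -0.1559  0.0735  1.7179] 98.42819608363001
[[-4.7 -2.8  0.8 -0. ]
 [-0.1 -1.6  1.4 -1.2]
 [-0.7 -0.7  0.7 -0.1]
 [-0.4  0.7 -0.   0.1]
 [-0.4 -1.1 -0.  -0. ]]
rel hinge u,n -0.11628729322639142 0.009676488909295518 expect n 0.006999999999999999
tile [ 0.4433 -0.0468  0.007 ] [ 0.4494 -0.0585  0.014 ]
```

```bash
python3 - <<'E' | tail -n +3
from p import *
from scipy.spatial.transform import Slerp
T=tool();r0=R.from_matrix(T[:3,:3]);q=ori(1.718,np.pi/6);sl=Slerp([0,1],R.concatenate([r0,q]))
n=-q.apply([0,0,1]);c0=np.array([.6041,-.1559,.0735]);pre=c0+.086*n
print('rot deg',np.degrees((r0.inv()*q).magnitude()),'pre',pre)
W=[(np.array([.575,.15,.33]),.5),(np.array([.595,.06,.34]),1),(np.array([.60,-.03,.335]),1),(np.array([.605,-.12,.30]),1),(pre+.07*n,1),(pre,1)]
P=T;j=robot.get_obs()['joint_positions']
for p,f in W:
    r=sl(f);j,e=ik(p,r,j);print(rel(P,p,r),e<1e-9,j,fk(j)[0][5]);P=mk(p,r)
E
cat > tile.py <<'E'
from h import *
for nme,C in [('w1',cam('wrist',np.load('T1.npy'))),('w5',cam('wrist',np.load('T5.npy'))),('top0',cam('top')),('side0',cam('side'))]:
    im=cv2.imread(f'pics/{nme}.png');m=cv2.inRange(cv2.cvtColor(im,cv2.COLOR_BGR2HSV),(52,150,40),(72,255,255));m=cv2.morphologyEx(m,cv2.MORPH_CLOSE,np.ones((5,5)))
    k,l,s,c=cv2.connectedComponentsWithStats(m)
    for j in range(1,k):
        if s[j,4]>300:
            e=cv2.minEnclosingCircle(np.argwhere(l==j)[:,::-1].astype(np.float32));print(nme,s[j],c[j],onz(C,c[j],.011),e[0],onz(C,e[0],.012))
E
python3 tile.py
```

```text
rot deg 64.90314204452076 pre [ 0.61  -0.198  0.148]
[0.582, -0.197, -0.866, -0.079, -0.34, 0.091] True [-0.3    0.422  1.056  1.012  2.159 -0.265] [ 0.676 -0.15   0.509]
[-0.361, -0.105, -0.848, -0.079, -0.34, 0.091] True [-0.28   0.284  0.947  0.547  2.076 -0.198] [ 0.621 -0.12   0.655]
[-0.802, -0.083, -0.405, 0.0, 0.0, 0.0] True [-0.409  0.351  0.872  0.53   2.146 -0.314] [ 0.626 -0.21   0.65 ]
[-0.952, -0.083, -0.146, 0.0, 0.0, 0.0] True [-0.524  0.438  0.825  0.492  2.165 -0.451] [ 0.631 -0.3    0.615]
[-1.439, -0.062, 0.225, 0.0, 0.0, 0.0] True [-0.646  0.595  0.778  0.423  2.117 -0.635] [ 0.642 -0.413  0.524]
[0.0, 0.0, 0.7, 0.0, 0.0, 0.0] True [-0.612  0.549  0.966  0.405  1.974 -0.665] [ 0.637 -0.378  0.463]
w1 [ 193  105   72   68 3416] [228.06118267 138.71662763] [ 0.45127726 -0.05505394  0.011     ] (227.41175842285156, 138.64706420898438) [ 0.45063927 -0.05492987  0.012     ]
w1 [504 240  28  23 464] [517.56465517 251.01077586] [ 0.89057913 -0.17046882  0.011     ] (517.5, 251.0) [ 0.8897972  -0.17008419  0.012     ]
w1 [572 261  33  26 609] [587.97208539 273.65024631] 
[... 168 characters left out ...]
87977  0.011     ] (207.0, 113.0) [ 0.45177333 -0.05279492  0.012     ]
w5 [491 226  27  24 473] [503.52219873 237.26638478] [ 0.89214345 -0.17592687  0.011     ] (503.8907165527344, 236.0683135986328) [ 0.89128215 -0.17343679  0.012     ]
w5 [556 251  32  26 610] [571.43770492 263.37213115] [ 1.01384857 -0.20628207  0.011     ] (571.5, 262.5) [ 1.01229332 -0.20422543  0.012     ]
top0 [314 224  32  30 520] [330.61346154 238.79615385] [ 0.44130508 -0.05759193  0.011     ] (329.4660949707031, 236.8474578857422) [ 0.44683955 -0.05414886  0.012     ]
side0 [340 225  34  28 666] [356.44294294 238.44294294] [ 0.44533811 -0.04998135  0.011     ] (356.5, 238.0) [ 0.44556996 -0.05064951  0.012     ]
```

Emit:
servo_tool(
  plan=[
    [0.12,-0.04,-0.2,-0.016,-0.07,0.018,80],
    [0.25,-0.08,-0.4,-0.032,-0.14,0.036,80],
    [0.38,-0.12,-0.6,-0.048,-0.21,0.055,80],
    [0.5,-0.16,-0.75,-0.064,-0.28,0.073,80],
    [0.58,-0.2,-0.87,-0.079,-0.34,0.091,80],
  ],
)

```text
time: 15.95
tool_pos: [0.5755, 0.1474, 0.3329]
ee_rot: [3.105, -1.05, 1.934]
wrist_force: [0.6, 0.3, 1.0]
width: 0.0801
finger_force: 0.0
```

Emit:
servo_tool(
  plan=[
    [-0.07,-0.02,-0.17,-0.016,-0.07,0.018,80],
    [-0.14,-0.04,-0.34,-0.032,-0.14,0.036,80],
    [-0.21,-0.06,-0.51,-0.048,-0.21,0.055,80],
    [-0.29,-0.08,-0.68,-0.064,-0.28,0.073,80],
    [-0.36,-0.105,-0.85,-0.079,-0.34,0.091,80],
  ],
)

```text
time: 16.37
tool_pos: [0.5951, 0.058, 0.3427]
ee_rot: [3.136, -0.516, 1.719]
wrist_force: [0.0, 0.6, 0.1]
width: 0.0801
finger_force: 0.0
```

Emit:
servo_tool(
  plan=[
    [-0.3,-0.03,-0.14,0,0,0,80],
    [-0.6,-0.06,-0.28,0,0,0,80],
    [-0.8,-0.083,-0.4,0,0,0,80],
  ],
)

```text
time: 16.62
tool_pos: [0.5996, -0.0318, 0.3355]
ee_rot: [3.14, -0.522, 1.72]
wrist_force: [1.4, -0.3, -0.6]
width: 0.0799
finger_force: 0.0
```

Emit:
servo_tool(
  plan=[
    [-0.32,-0.03,-0.05,0,0,0,80],
    [-0.64,-0.06,-0.1,0,0,0,80],
    [-0.95,-0.083,-0.15,0,0,0,80],
  ],
)

```text
time: 16.87
tool_pos: [0.6049, -0.1217, 0.3009]
ee_rot: [3.139, -0.523, 1.72]
wrist_force: [0.8, -0.3, 0.4]
width: 0.0803
finger_force: 0.0
```

Emit:
servo_tool(
  plan=[
    [-0.33,-0.02,0.05,0,0,0,80],
    [-0.66,-0.04,0.1,0,0,0,80],
    [-1,-0.06,0.15,0,0,0,80],
    [-1,-0.06,0.15,0,0,0,80],
  ],
)

```text
time: 17.2
tool_pos: [0.6093, -0.2037, 0.2308]
ee_rot: [-3.133, -0.529, 1.708]
wrist_force: [0.9, -0.1, -1.1]
width: 0.0799
finger_force: 0.0
```

```bash
python3 - <<'E' | tail -n +3
from p import *
o=robot.get_obs();T=tool(o);q=ori(1.718,np.pi/6);n=-q.apply([0,0,1]);c0=np.array([.6041,-.1559,.0735]);pre=c0+.086*n
print(o['time'],o['tool_pos'],o['ee_rot'],rel(T,pre,q))
E
```

```text
17.2 [ 0.609 -0.204  0.231] [-3.133 -0.529  1.708] [-0.374, 0.024, 0.74, -0.002, -0.003, -0.005]
```

Move to pre-grasp and check the tower's alignment with the mask.

Emit:
servo_tool(
  plan=[
    [-0.37,0.024,0.2,0,0,0,80],
    [-0.37,0.024,0.5,0,0,0,80],
    [-0.37,0.024,0.74,0,0,0,80],
    [-0.37,0.024,0.74,0,0,0,80],
  ],
)

```text
time: 17.53
tool_pos: [0.6102, -0.1908, 0.1503]
ee_rot: [-3.134, -0.532, 1.717]
wrist_force: [0.1, -0.1, -1.2]
width: 0.0799
finger_force: 0.0
```

```bash
python3 - <<'E' | tail -n +3
from p import *
from h import cam,proj
import cv2
o=robot.get_obs();T=tool(o);im=robot.snapshot('wrist');cv2.imwrite('pics/w10.png',im[:,:,::-1])
m=cv2.inRange(cv2.cvtColor(im,cv2.COLOR_RGB2HSV),(100,130,50),(125,255,255));k,l,s,c=cv2.connectedComponentsWithStats(m);print([(s[j].tolist(),c[j].round().tolist()) for j in range(1,k) if s[j,4]>150])
q=ori(1.718,np.pi/6);c0=np.array([.6041,-.1559,.0735])
cor=np.array([[i*a,j*a,z-.045] for a,z in((.02,0),(.022,.055),(.022,.09)) for i in(-1,1) for j in(-1,1)])
Rm=(R.from_euler('z',1.718)*R.from_euler('y',-np.pi/6)).as_matrix();p=proj(cam('wrist',T),cor@Rm.T+c0);print(p.min(0),p.max(0),p[4:].reshape(2,4,2).tolist())
n=Rm[:,2];print(o['tool_pos'],o['ee_rot'],rel(T,c0+.016*n,q))
E
```

```text
[([285, 175, 62, 80, 4421], [316.0, 215.0])]
[285.191 175.586] [347.906 256.361] [[[343.56853220672485, 238.3716499450761], [290.8156004784359, 238.2848701458636], [344.5845388951453, 187.01592144296308], [289.57592941271247, 186.985551153533]], [[346.59973168877843, 256.360882772351], [286.79952247076267, 256.2396244168863], [347.9060718939306, 198.68222450140024], [285.1906032681708, 198.63203259380364]]]
[ 0.61  -0.191  0.15 ] [-3.134 -0.532  1.717] [-0.083, -0.004, 0.682, -0.004, -0.005, -0.001]
```

The mask (285–347, 175–255) matches the prediction to 1 px. Gripping the tower.

Emit:
servo_tool(
  plan=[
    [-0.05,0,0.2,0,0,0,80],
    [-0.05,0,0.4,0,0,0,80],
    [-0.05,0,0.6,0,0,0,80],
    [-0.05,0,0.67,0,0,0,80],
    [-0.05,0,0.67,0,0,0,80],
    [-0.05,0,0.67,0,0,0,80],
  ],
)

```text
time: 18.08
tool_pos: [0.6097, -0.1662, 0.0983]
ee_rot: [3.135, -0.52, 1.722]
wrist_force: [0.0, -0.4, 0.8]
width: 0.0799
finger_force: 0.0
```

```bash
python3 - <<'E' | tail -n +3
from p import *
o=robot.get_obs();T=tool(o);q=ori(1.718,np.pi/6);n=-q.apply([0,0,1]);c0=np.array([.6041,-.1559,.0735])
print(o['tool_pos'],o['ee_rot'],o['wrist_force'],rel(T,c0+.016*n,q))
E
```

```text
[ 0.61  -0.166  0.098] [ 3.135 -0.52   1.722] [ 0.017 -0.414  0.802] [-0.028, -0.04, 0.11, 0.003, 0.002, 0.002]
```

Emit:
servo_tool(
  plan=[
    [-0.02,-0.04,0.1,0,0,0,80],
    [-0.02,-0.04,0.1,0,0,0,70],
    [-0.02,-0.04,0.1,0,0,0,55],
    [-0.02,-0.04,0.1,0,0,0,40],
    [-0.02,-0.04,0.1,0,0,0,36],
    [-0.02,-0.04,0.1,0,0,0,36],
    [-0.02,-0.04,0.1,0,0,0,36],
    [-0.02,-0.04,0.1,0,0,0,36],
  ],
)

```text
time: 18.75
tool_pos: [0.6046, -0.1634, 0.0873]
ee_rot: [3.137, -0.521, 1.721]
wrist_force: [-0.7, -1.1, 1.5]
width: 0.0435
finger_force: 30.0
```

Emit:
servo_tool(
  plan=[
    [0,0,-0.1,0,0,0,36],
    [0,0,-0.25,0,0,0,36],
    [0,0,-0.5,0,0,0,36],
    [0,0,-0.75,0,0,0,36],
    [0,0,-1,0,0,0,36],
    [0,0,-1,0,0,0,36],
  ],
)

```text
time: 19.25
tool_pos: [0.613, -0.2158, 0.1785]
ee_rot: [3.13, -0.515, 1.722]
wrist_force: [-0.4, 0.5, -0.3]
width: 0.0438
finger_force: 30.0
```

```bash
python3 - <<'E' | tail -n +3
from p import *
o=robot.get_obs();T=tool(o);print(o['time'],o['tool_pos'],o['width'],o['wrist_force'])
v=ori(1.718,0);P=T
for p,t in [((.57,-.19,.25),.26),((.52,-.12,.27),0),((.4495,-.054,.20),0),((.4495,-.054,.115),0),((.4495,-.054,.0747),0)]:
    r=ori(1.718,t);print(rel(P,p,r));P=mk(p,r)
E
```

```text
19.25 [ 0.613 -0.216  0.178] 0.043779340157388 [-0.362  0.504 -0.33 ]
[0.631, -0.381, -0.469, 0.006, -0.162, 0.002]
[0.791, -0.392, 0.004, 0.0, -0.166, -0.0]
[0.756, -0.601, 0.7, -0.0, 0.0, 0.0]
[0.0, -0.0, 0.85, -0.0, 0.0, 0.0]
[0.0, -0.0, 0.403, -0.0, 0.0, 0.0]
```

Emit:
servo_tool(
  plan=[
    [0.15,-0.1,-0.25,0,-0.05,0,36],
    [0.35,-0.2,-0.45,0.003,-0.1,0,36],
    [0.63,-0.38,-0.47,0.006,-0.162,0.002,36],
  ],
)

```text
time: 19.5
tool_pos: [0.5697, -0.1905, 0.2441]
ee_rot: [-3.134, -0.264, 1.713]
wrist_force: [0.3, 1.0, -1.8]
width: 0.0434
finger_force: 30.0
```

Emit:
servo_tool(
  plan=[
    [0.26,-0.13,0,0,-0.055,0,36],
    [0.52,-0.26,0,0,-0.11,0,36],
    [0.79,-0.39,0,0,-0.166,0,36],
  ],
)

```text
time: 19.75
tool_pos: [0.5179, -0.1168, 0.2666]
ee_rot: [-3.136, -0.003, 1.719]
wrist_force: [1.5, 1.0, -2.0]
width: 0.0434
finger_force: 30.0
```

Emit:
servo_tool(
  plan=[
    [0.25,-0.2,0.1,0,0,0,36],
    [0.5,-0.4,0.3,0,0,0,36],
    [0.76,-0.6,0.5,0,0,0,36],
    [0.76,-0.6,0.7,0,0,0,36],
    [0.76,-0.6,0.7,0,0,0,36],
    [0.76,-0.6,0.7,0,0,0,36],
  ],
)

```text
time: 20.25
tool_pos: [0.4469, -0.0504, 0.196]
ee_rot: [-3.132, -0.008, 1.72]
wrist_force: [0.4, 0.3, -0.5]
width: 0.0439
finger_force: 30.0
```

```bash
python3 - <<'E' | tail -n +3
from p import *
from h import cam,proj,onz
import cv2
o=robot.get_obs();T=tool(o);print(o['time'],o['tool_pos'],o['ee_rot'],o['width'],o['wrist_force'])
def blobs(im,lo,hi,a=150):
    m=cv2.inRange(cv2.cvtColor(im,cv2.COLOR_RGB2HSV),lo,hi);m=cv2.morphologyEx(m,cv2.MORPH_CLOSE,np.ones((5,5)));k,l,s,c=cv2.connectedComponentsWithStats(m);return [(s[j].tolist(),c[j].round(1).tolist()) for j in range(1,k) if s[j,4]>a]
cor=np.array([[i*a,j*a,z] for a,z in((.02,.0607),(.022,.0057),(.022,-.0293)) for i in(-1,1) for j in(-1,1)])
pw=cor@T[:3,:3].T+T[:3,3];tl=np.array([[.4495+.052*np.cos(t),-.054+.052*np.sin(t),.014] for t in np.linspace(0,6.28,7)])
for cn in('wrist','side'):
    im=robot.snapshot(cn);cv2.imwrite(f'pics/{cn}11.png',im[:,:,::-1]);C=cam(cn,T)
    p=proj(C,pw);print(cn,'tower pred',p.min(0),p.max(0),'got',blobs(im,(100,130,50),(125,255,255),60));print('tile c pred',proj(C,np.array([.4495,-.054,.014])),'got',blobs(im,(52,150,40),(72,255,255),200))
print(rel(T,(.4495,-.054,.1),ori(1.718,0)))
E
```

```text
20.25 [ 0.447 -0.05   0.196] [-3.132 -0.008  1.72 ] 0.043924876099174316 [ 0.381  0.292 -0.52 ]
wrist tower pred [273.253 183.514] [360.74  298.286] got [([275, 183, 87, 113, 8527], [318.1, 240.3])]
tile c pred [321.057 180.502] got [([279, 140, 87, 60, 2924], [323.3, 166.0])]
side tower pred [348.746 170.538] [373.182 213.374] got [([350, 173, 20, 40, 660], [359.4, 192.3])]
tile c pred [355.787 236.116] got [([340, 225, 34, 28, 665], [356.4, 238.5])]
[-0.047, 0.029, 0.96, -0.006, -0.005, 0.001]
```

Tower mask and tile match predictions. Lowering.

Emit:
servo_tool(
  plan=[
    [-0.02,0.01,0.25,-0.003,-0.002,0,36],
    [-0.04,0.02,0.5,-0.004,-0.003,0,36],
    [-0.04,0.025,0.75,-0.004,-0.003,0,36],
    [-0.04,0.025,0.95,-0.004,-0.003,0,36],
    [-0.04,0.025,1,-0.004,-0.003,0,36],
    [-0.04,0.025,1,-0.004,-0.003,0,36],
    [-0.04,0.025,1,-0.004,-0.003,0,36],
  ],
)

```text
time: 20.93
tool_pos: [0.4519, -0.0547, 0.099]
ee_rot: [3.14, -0.001, 1.719]
wrist_force: [0.8, 1.4, -1.6]
width: 0.0437
finger_force: 30.0
```

```bash
python3 - <<'E' | tail -n +3
from p import *
o=robot.get_obs();T=tool(o);print(o['time'],o['tool_pos'],o['ee_rot'],o['wrist_force'],rel(T,(.4495,-.054,.0747),ori(1.718,0)))
E
```

```text
20.9333 [ 0.452 -0.055  0.099] [ 3.14  -0.001  1.719] [ 0.794  1.375 -1.613] [0.01, -0.023, 0.243, 0.001, -0.001, 0.0]
```

Emit:
servo_tool(
  plan=[
    [0,-0.02,0.08,0,0,0,36],
    [0,-0.02,0.16,0,0,0,36],
    [0,-0.02,0.21,0,0,0,36],
    [0,-0.02,0.21,0,0,0,36],
  ],
)

```text
time: 21.27
tool_pos: [0.4477, -0.0541, 0.0753]
ee_rot: [-3.14, -0.003, 1.719]
wrist_force: [0.5, 1.0, -1.6]
width: 0.0438
finger_force: 30.0
```

Emit:
servo_tool(
  plan=[
    [0,0,0.02,0,0,0,36],
    [0,0,0.03,0,0,0,36],
    [0,0,0.03,0,0,0,36],
  ],
)

```text
time: 21.52
tool_pos: [0.4484, -0.0542, 0.075]
ee_rot: [-3.141, -0.002, 1.719]
wrist_force: [-2.3, 1.2, 4.5]
width: 0.0436
finger_force: 30.0
```

Contact (+6 N) at the expected height. Holding briefly, then releasing and retreating.

Emit:
servo_tool(
  plan=[
    [0,0,0,0,0,0,36],
    [0,0,0,0,0,0,46],
    [0,0,0,0,0,0,52],
    [0,0,0,0,0,0,65],
    [0,0,0,0,0,0,75],
    [0,0,0,0,0,0,75],
    [0,0,-0.15,0,0,0,75],
    [0,0,-0.4,0,0,0,75],
    [0,0,-0.7,0,0,0,75],
    [0,0,-1,0,0,0,75],
    [0,0,-1,0,0,0,75],
  ],
)

```text
time: 22.43
tool_pos: [0.4521, -0.0553, 0.1803]
ee_rot: [3.13, 0.003, 1.719]
wrist_force: [0.7, -0.1, 0.6]
width: 0.075
finger_force: 0.0
```

Emit:
servo_tool(
  plan=[
    [0,0,-0.3,0,0,0,75],
    [0,0,-0.6,0,0,0,75],
    [0,0,-0.9,0,0,0,75],
    [0,0,-0.9,0,0,0,75],
    [0,0,-0.9,0,0,0,75],
  ],
)

```text
time: 22.85
tool_pos: [0.4496, -0.0549, 0.265]
ee_rot: [3.138, -0.0, 1.719]
wrist_force: [-1.0, -0.3, -0.6]
width: 0.0746
finger_force: 0.0
```

```bash
python3 - <<'E' | tail -n +3
from p import *
from h import cam,proj
import cv2
o=robot.get_obs();T=tool(o);print(o['time'],o['tool_pos'],o['wrist_force'])
cor=np.array([[i*a,j*a,z] for a,z in((.02,.014),(.022,.069),(.022,.104)) for i in(-1,1) for j in(-1,1)])@ori(1.718,0).as_matrix().T
pw=cor*[1,1,-1]+[0,0,0];pw[:,2]=np.repeat([.014,.069,.104],4);pw[:,:2]+=[.449,-.0542]
Hn=np.array([.5883,-.0515,.1233])
def bl(im,lo,hi,a=40):
    m=cv2.inRange(cv2.cvtColor(im,cv2.COLOR_RGB2HSV),lo,hi);m=cv2.morphologyEx(m,cv2.MORPH_CLOSE,np.ones((5,5)));k,l,s,c=cv2.connectedComponentsWithStats(m);return [s[j].tolist() for j in range(1,k) if s[j,4]>a]
for cn in('wrist','side','top'):
    im=robot.snapshot(cn);p=proj(cam(cn,T),pw);print(cn,p.min(0),p.max(0),'blue',bl(im,(100,130,50),(125,255,255)),'green',bl(im,(52,150,40),(72,255,255),200),'orange',bl(im,(8,200,120),(16,255,255),20))
    print('  pawl',[(np.round(d['extent']),round(d['conf'],2)) for d in robot.find_in('pawl_grip',cn)])
E
```

```text
22.85 [ 0.45  -0.055  0.265] [-0.972 -0.284 -0.628]
wrist [295.425 148.785] [337.907 199.365] blue [[295, 148, 42, 51, 1968]] green [[281, 129, 74, 65, 1588]] orange []
  pawl [(array([458., 237.,  44.,  84.]), 0.82)]
side [346.401 204.901] [369.04  243.684] blue [[264, 101, 9, 8, 59], [280, 119, 9, 8, 57], [348, 207, 21, 37, 578]] green [[340, 229, 34, 24, 315]] orange [[190, 166, 9, 8, 49], [210, 186, 8, 8, 50], [238, 275, 11, 21, 189], [329, 353, 23, 32, 348]]
  pawl [(array([332., 314.,  20.,  28.]), 0.54), (array([313., 175.,  13.,  32.]), 0.51)]
top [320.318 227.303] [338.878 245.926] blue [[430, 62, 11, 13, 98], [425, 90, 11, 12, 93], [536, 167, 18, 25, 130]] green [] orange [[298, 67, 9, 5, 21], [180, 193, 16, 12, 77], [208, 275, 12, 12, 42]]
  pawl [(array([340., 182.,  28.,  14.]), 0.43)]
```

```bash
python3 -c "
from bench import robot
print(robot.close_job())"
```

```text
the job is handed in; nothing more can be done
None
```

The job is handed in (no verdict came back): the pawl is up at about 0.87 rad, the bar stands nose down in the box leaning 8–9° against an end wall, and the tower is upright on the middle of the swamp tile with the gripper clear.

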